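# Flip the L-shaped hex key and lever the clamp screw tight

## Robot

A 6-joint arm with a two-finger parallel gripper is mounted at the origin on a cart in front of the work surface, level with it; the furniture and walls round the work are solid. World frame = base frame: x ahead of the robot, y to its left, z up, the work surface at z = 0. Lengths are in m, angles in rad, forces in N, time in s.
With the tool pointing down it reaches from about 0.2 to 0.875 m from the base axis. Payload 3.4 kg.
Tool frame: the origin (TCP) lies at the very end of the fingers, on their centre line; the grasp point (between the pads) lies 19 mm behind it; z points along the fingers, y is the line along which they close (so a half turn about z gives the same grasp; the last joint's range is limited). The gripper opens to 94 mm and grips with 3 to 60 N. Pads are 16 mm wide; open, the fingers measure 119 mm over their backs; the gripper's body (75 mm by 177 mm) begins 78 mm behind the grasp point.
Start: joints at [1.164, 0.276, 1.505, -0, 1.361, -0.121], TCP at [0.162, 0.552, 0.205] pointing down, gripper open.
Joint ranges: [-2.89, 2.89], [-0.75, 2.08], [0.22, 2.7], [-1.18, 4.32], [0.11, 2.71], [-2.7, 2.7]. Speed limits (rad/s): [2.57, 2.57, 3.14, 3.14, 3.14, 3.14].

## Interface

Orientations are given as a unit quaternion [x, y, z, w].
In Python, from rig import env, vision, close_job gives the robot as it stands.
- The arm moves only by the tool jog_arm, never from a script. Its argument "motion" is text: rows parted by semicolons, each of 7 numbers parted by spaces: the closure, from -1 (fully open) to 1 (shut), then the shift along the tool's x, y, z in mm, then the turn, a rotation vector about the tool's x, y, z in degrees. A call has 1 to 10 rows; each row shifts and turns the commanded pose from where the row before left it, along the tool's axes as they then stand; what a row does not reach is not made up. A row lasts 1/12 s, in which the tool goes at most 41.7 mm and 7.16 degrees, less where a joint would pass 70% of its speed; a pose out of reach is approached as far as the arm can. A call with a gripper value outside its range is refused whole. The fingers move at their own pace and stop on an object; the grip force is fixed at half the most. Time passes only in rows, so rows that do not move let the fingers close. It gives the time, the measured TCP pose, the force, the opening and the grip force at its end, in the units of the state.
- env.sense(): the state, without advancing time (a new reading comes with each control period).
- vision.get_image(name): name is "scene" or "top" or "wrist"; returns a dict with "pixels" (480x640x3 uint8, red, green, blue), "fx", "fy", "cx", "cy" (pixels), "R" (3x3) and "t" (3): a world point X has camera coordinates R X + t. Camera axes: x right, y down, z forward; pixel columns grow to the right and rows downward; lengths in m; the calibration is good to about 2 mm. A picture is of the moment at which its call begins. There is no depth.
- close_job(): hands the job in; it is judged then, once.
The state is a dict: "time": time; "joint_positions": joint angles; "joint_velocities": joint speeds; "effort": joint torques, N m; "position": TCP position; "tcp_rot": TCP orientation; "wrist_force": force on the tool from outside, world axes, zero at the start; "moment": the same for the moment, N m; "finger_gap": opening from 0.0 (shut) to 1.0 (fully open); "grasp_force": force on a finger pad.
Only numpy, scipy, OpenCV 4.12 (cv2) and the standard library are available. Lean on these libraries where they do the work, as an engineer would, in place of code of your own. Each camera call takes 0.05 s, during which the arm holds its last target. There are 200 camera calls.

## Task

The work under the strap clamp is held only finger-tight. Take the L-shaped hex key out of its stand, turn it over so that its short arm goes fully down into the clamp's socket-head screw, and with the long arm as the lever turn the screw clockwise (seen from above) to its stop and pull it up firmly, to about 1.8 N m (15 N at 120 mm out along the lever), never above 2.5 N m. Leave the key seated in the screw by its short arm, let go of it, and do not put the long arm into the screw or disturb the bottle, the watch case or the steel block standing near.

Things in the scene. Friction and masses are not known exactly. Their poses are not given: they have to be found in the camera images.
- hex_key: Loose steel L hex key, 0.2 kg, hexagonal bar 14 mm across flats. Origin: where the arms' axes meet; long arm 140 mm along its -z, short arm 48 mm along its +x, bend radius 14 mm. On both arms two flats face its +y and -y. It starts loose in the stand's bore, long arm down (leaning up to 2 degrees), short arm level at z = 150 mm, pointing away from the robot, 35 degrees left to 70 right of +x.
- short_tip (a point): Centre of the end face of the key's short arm, 48 mm along the key's +x from its origin. Both tips have a 2.5 mm lead-in.
- long_tip (a point): Centre of the end face of the key's long arm, 140 mm along the key's -z from its origin.
- socket_mouth (a point): Mouth centre of the hexagonal socket in the dark cap screw (head 29 mm wide), 68 mm above the worktop; z up. Socket 15 mm across flats, 20 mm deep, slightly countersunk. It turns with the screw; two flats face its +y and -y: the key fits with the long arm along its +x or any 60 degree step from it. Seated, the long arm's centre line is 28 mm above the mouth; let go, it droops up to 12 degrees.
- cap_screw (a joint): Angle of the screw in rad, growing clockwise seen from above; 0 is its stop, it starts between -1.3 and -0.85. It is stiff: about 0.9 N m to turn, all the way, and it stays where it is left. At the stop it turns no more and the torque rises.
- shank (a joint): Elastic wind-up of the screw's shank in rad, clockwise positive, 0 when unloaded: 15 N m per rad, so about 0.06 while the screw is turning, 0.12 at 1.8 N m. It springs back when let go.
- strap_clamp: The strap clamp, fixed to the worktop: aluminium base plate 70 x 130 x 10 mm, and along its y a steel strap 30 x 100 mm, top at 40 mm, pressing a brass workpiece; washer to 42 mm, then the screw head, in the middle. Origin at the centre of the underside.
- key_stand: Black key stand, fixed to the worktop: block 56 x 56 x 60 mm on a foot 76 x 76 x 6 mm, with an 18.2 mm round upright bore 50 mm deep in the middle of its top. Origin at the centre of the underside.
- oil_bottle: Bystander: small amber bottle with white cap, 31 mm wide, 60 mm high, standing to the right of the key stand and farther off; origin at the centre of its underside.
- chrono_case: Bystander: round watch case 37 mm wide, 10 mm high, lying beyond the clamp; origin at the centre of its underside.
- movement_block: Bystander: small steel block 28 x 24 x 19 mm, standing beyond the key stand; origin at the centre of its underside.

How it is judged:
By the outcome, as a careful person would: the job done as asked, in the order asked, and still so for the second after the job is handed in, with the robot touching nothing.
It also fails if it takes over 72 s, if anything falls off the work surface, if the arm or the gripper's body presses on something with over 40 N, if the wrist force passes 120 N, or if a joint passes its speed limit or range.

## Working session

There is one attempt and no reset: what is moved stays moved. The work goes in short steps, Python scripts to look and compute and a tool call to move; the robot and the scene stay as the last step left them, time stands still between calls to the robot, and variables do not carry over. Pictures are saved under pics/ and viewed, at most 10 in all, crops included, and the job is handed in when it is done.

Besides the shell and the picture viewer there is one more tool, called after ">>>" as name(argument=value, ...) on one line, values as JSON. jog_arm: Moves the arm, as the interface text tells. Its arguments: {"type":"object","properties":{"motion":{"type":"string"}},"required":["motion"]}

```bash
ls; mkdir -p pics
python3 - <<'E'
from rig import env, vision
import cv2,numpy as np
s=env.sense()
for k in s: print(k,np.round(s[k],3))
for n in ("scene","top"):
    d=vision.get_image(n); cv2.imwrite(f"pics/{n}0.png",cv2.cvtColor(d["pixels"],cv2.COLOR_RGB2BGR))
    np.savez(f"pics/{n}0.npz",**d)
    print(n,d["fx"],d["cx"],d["cy"],np.round(d["R"],3).tolist(),np.round(d["t"],3), -np.array(d["R"]).T@d["t"])
E
```

```text
pics
time 0.0
joint_positions [ 1.164  0.277  1.506  0.     1.361 -0.121]
joint_velocities [ 0.     0.001  0.001 -0.    -0.001 -0.001]
effort [ 2.0000e-03 -4.0458e+01 -2.3721e+01  7.0000e-02  3.5000e-02 -0.0000e+00]
position [0.162 0.551 0.205]
tcp_rot [ 0.142  0.99  -0.001 -0.   ]
wrist_force [-0.443  0.665  0.024]
moment [-0.021  0.009 -0.02 ]
grasp_force 0.0
finger_gap 1.002
scene 567.498606504407 321.10992187355896 235.75525784961982 [[-0.724, -0.689, 0.025], [-0.289, 0.27, -0.918], [0.626, -0.672, -0.395]] [0.212 0.366 0.474] [-0.03747479  0.36608567  0.51864298]
top 560.3409560464324 320.0512101795801 240.99089365270407 [[-0.011, -1.0, -0.018], [-0.989, 0.013, -0.15], [0.15, 0.017, -0.988]] [-0.277  0.635  0.893] [ 0.49040119 -0.30078114  0.97251966]
```

View pics/scene0.png

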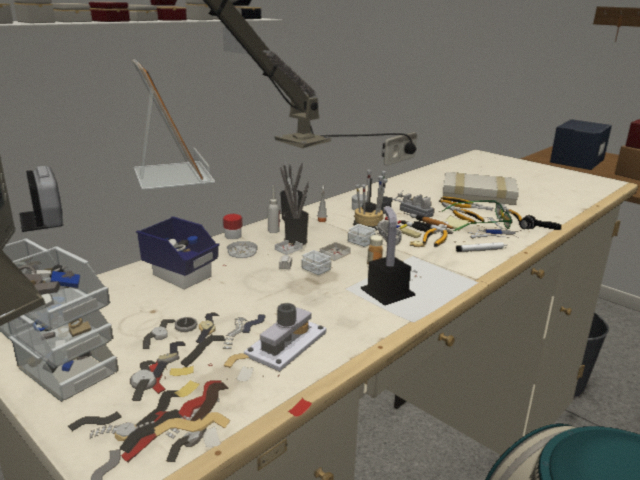

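View pics/top0.png

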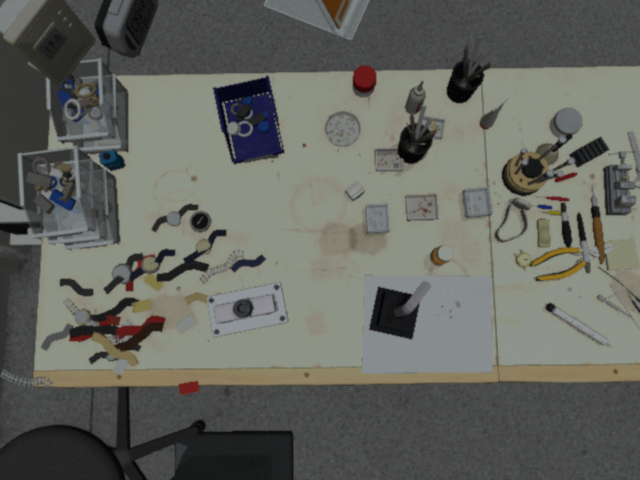

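The scene view shows the clamp with its dark screw at about (286,313), and the stand at (388,280) with the key up to (390,210). In the top view the screw is at (242,308), the stand at (395,312), the key arm ends near (428,285), the bottle at (442,256), the case at (200,221) and the block at (354,190).

```bash
cat > h.py <<'E'
import numpy as np,cv2
from rig import env,vision
def ray(d,u,v):
    R=np.array(d["R"]);c=-R.T@np.array(d["t"])
    r=R.T@np.array([(u-d["cx"])/d["fx"],(v-d["cy"])/d["fy"],1.]);return c,r/np.linalg.norm(r)
def onz(d,u,v,z):
    c,r=ray(d,u,v);return c+r*(z-c[2])/r[2]
def proj(d,X):
    p=np.array(d["R"])@X+np.array(d["t"]);return np.array([d["fx"]*p[0]/p[2]+d["cx"],d["fy"]*p[1]/p[2]+d["cy"]])
def tri(d1,p1,d2,p2):
    c1,r1=ray(d1,*p1);c2,r2=ray(d2,*p2)
    a=np.linalg.lstsq(np.c_[r1,-r2],c2-c1,rcond=None)[0];A=c1+r1*a[0];B=c2+r2*a[1]
    return (A+B)/2,np.linalg.norm(A-B)
def get(n,f=None):
    d=vision.get_image(n)
    if f: np.savez(f"pics/{f}.npz",**d);cv2.imwrite(f"pics/{f}.png",cv2.cvtColor(d["pixels"],cv2.COLOR_RGB2BGR))
    return d
def load(f): return dict(np.load(f"pics/{f}.npz"))
def crop(d,u0,v0,w,h,s): return cv2.cvtColor(cv2.resize(d["pixels"][v0:v0+h,u0:u0+w],None,fx=s,fy=s,interpolation=cv2.INTER_CUBIC),cv2.COLOR_RGB2BGR)
E
python3 - <<'E'
from h import *
t=load("top0");s=load("scene0")
a=np.vstack([np.hstack([crop(t,360,260,80,80,5),crop(s,350,195,80,80,5)])[:300*2],np.hstack([crop(t,202,280,100,50,4),crop(s,240,290,100,50,4)])])
cv2.imwrite("pics/z1.png",a);print(a.shape)
for n,p,z in [("screw",(242,308),.068),("bottle",(442,252),.06),("case",(200,220),.01),("block",(354,189),.019),("stand",(395,312),.06)]:print(n,onz(t,*p,z))
E
```

```text
(600, 800, 3)
screw [ 0.52078987 -0.15883878  0.068     ]
bottle [ 0.60838744 -0.48471005  0.06      ]
case [ 0.67700588 -0.07425828  0.01      ]
block [ 0.72645325 -0.34489074  0.019     ]
stand [ 0.51186162 -0.40500645  0.06      ]
```

View pics/z1.png

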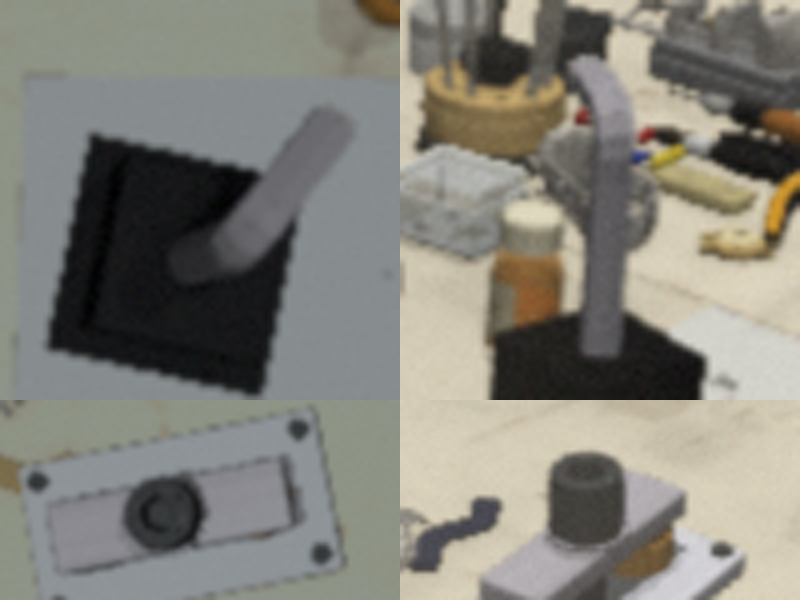

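Enlarged: in the top view the short arm's centre line runs from about px (406.6,311) to (427.2,283.6), and the long arm enters the bore near (396,313). In the scene view the entry is near (390,265) and the elbow near (394,212). The screw head centre is at top px (242.5,308), and its hexagon is too small to read here.

Run:
```python
from h import *
t=load("top0");s=load("scene0")
a=onz(t,406.6,311,.157);b=onz(t,427.2,283.6,.157);print("elbow",a,"tip",b,np.degrees(np.arctan2(b[1]-a[1],b[0]-a[0])),np.linalg.norm(b-a))
print("bore top",onz(t,396,313,.06),"scene",onz(s,390,265.4,.06))
# stand black mask top
for d,n in((t,"t"),(s,"s")):
    g=d["pixels"].max(2); m=(g<45).astype(np.uint8)
    k,l,st,c=cv2.connectedComponentsWithStats(m)
    for i in range(1,k):
        if st[i,4]>300: print(n,st[i],c[i])
print("screw",tri(t,(242.5,308),s,(286.6,307)))
```

```text
elbow [ 0.51082403 -0.41064598  0.157     ] tip [ 0.54992719 -0.44177787  0.157     ] -38.52496151359419 0.04998251703827701
bore top [ 0.51024452 -0.40656543  0.06      ] scene [ 0.50836279 -0.40711467  0.06      ]
t [ 95   0  17  49 374] [102.26470588  23.2540107 ]
t [ 115    0   43   57 1329] [137.2069225   25.79984951]
t [  34   22   59   64 1908] [62.1163522  52.19129979]
t [ 447   49   43   54 1043] [464.02205177  80.42473634]
t [ 217   78   52   81 1019] [240.05004907  98.52011776]
t [398 123  36  40 822] [413.16909976 144.38442822]
t [570 138  37  28 478] [588.78661088 151.51464435]
t [157 251  51  30 460] [184.09565217 267.30434783]
t [ 370  288   48   51 1615] [392.3244582  313.70835913]
t [116 323  47  27 402] [139.38308458 336.56467662]
t [ 70 325  47  12 367] [ 92.55585831 330.03814714]
t [    0   387   293    93 13075] [145.90302103 453.02072658]
s [204   0  75  84 659] [239.15781487  36.75872534]
s [ 550  127   61   43 1772] [578.05586907 147.89954853]
s [ 20 171  29  61 642] [ 32.67601246 209.19937695]
s [ 362  259   52   45 1542] [388.2535668 281.1232166]
s [575 337  30  59 590] [588.24576271 363.20169492]
screw (array([ 0.5210518 , -0.15936391,  0.06777789]), np.float64(0.0007154610973817857))
```

>>> jog_arm(motion="-1 0 0 -5 0 0 0")

```text
time: 0.18
position: [0.1617, 0.5507, 0.2091]
tcp_rot: [0.142, 0.99, -0.002, -0.0]
wrist_force: [0.4, 0.9, -0.8]
finger_gap: 1.002
grasp_force: 0.0
```

```bash
cat >> h.py <<'E'
from scipy.spatial.transform import Rotation as Ro
def axes(y,z):
    y=np.array(y,float);y/=np.linalg.norm(y);z=np.array(z,float);z/=np.linalg.norm(z);return Ro.from_matrix(np.c_[np.cross(y,z),y,z])
def plan(p1,R1,clos,vmax=40,wmax=7,R0=None,p0=None,dec=0):
    s=env.sense();p0=np.array(s["position"]) if p0 is None else p0;R0=Ro.from_quat(s["tcp_rot"]) if R0 is None else R0
    rv=(R0.inv()*R1).as_rotvec();D=np.array(p1)-p0
    n=int(max(1,np.ceil(np.linalg.norm(D)*1000/vmax),np.ceil(np.degrees(np.linalg.norm(rv))/wmax)))
    R=R0;p=p0.copy();rows=[]
    for i in range(n):
        sh=R.inv().apply((p0+D*(i+1)/n-p))*1000; sh=np.round(sh,dec);w=np.round(np.degrees(rv/n),1)
        p=p+R.apply(sh/1000);R=R*Ro.from_rotvec(np.radians(w))
        rows.append(" ".join(f"{v:g}" for v in [clos,*(sh+0.),*(w+0.)]))
    for i in range(0,n,10): print("; ".join(rows[i:i+10]))
    return p,R
def st():
    s=env.sense();R=Ro.from_quat(s["tcp_rot"]).as_matrix()
    print("t",s["time"],"q",np.round(s["joint_positions"],2),"p",np.round(s["position"],4),"y",np.round(R[:,1],3),"z",np.round(R[:,2],3),"F",np.round(s["wrist_force"],1),"M",np.round(s["moment"],2),"gap",round(float(s["finger_gap"]),3),"gf",s["grasp_force"])
E
python3 - <<'E'
from h import *
R=axes((np.cos(np.radians(70)),np.sin(np.radians(70)),0),(0,0,-1))
plan((.44,-.15,.26),R,-1)
E
```

```text
-1 -24 -31 -3 0 0 0.2; -1 -25 -31 -2 0 0 0.2; -1 -25 -32 -3 0 0 0.2; -1 -24 -31 -2 0 0 0.2; -1 -25 -30 -3 0 0 0.2; -1 -25 -31 -3 0 0 0.2; -1 -25 -31 -2 0 0 0.2; -1 -26 -31 -3 0 0 0.2; -1 -25 -30 -2 0 0 0.2; -1 -25 -31 -3 0 0 0.2
-1 -26 -30 -2 0 0 0.2; -1 -26 -30 -3 0 0 0.2; -1 -25 -31 -3 0 0 0.2; -1 -26 -30 -2 0 0 0.2; -1 -26 -30 -3 0 0 0.2; -1 -26 -30 -2 0 0 0.2; -1 -26 -30 -3 0 0 0.2; -1 -27 -29 -3 0 0 0.2; -1 -26 -30 -2 0 0 0.2
```

>>> jog_arm(motion="-1 -25 -31 -3 0 0 0.2; -1 -25 -31 -3 0 0 0.2; -1 -25 -31 -3 0 0 0.2; -1 -25 -31 -3 0 0 0.2; -1 -25 -31 -3 0 0 0.2; -1 -25 -31 -3 0 0 0.2; -1 -25 -31 -3 0 0 0.2; -1 -25 -31 -3 0 0 0.2; -1 -25 -31 -3 0 0 0.2; -1 -25 -31 -3 0 0 0.2")

```text
time: 1.02
position: [0.3089, 0.1798, 0.2411]
tcp_rot: [0.159, 0.987, 0.0, 0.001]
wrist_force: [1.1, -0.4, 0.6]
finger_gap: 0.994
grasp_force: 0.0
```

>>> jog_arm(motion="-1 -26 -30 -2 0 0 0.2; -1 -26 -30 -2 0 0 0.2; -1 -26 -30 -2 0 0 0.2; -1 -26 -30 -2 0 0 0.2; -1 -26 -30 -2 0 0 0.2; -1 -26 -30 -2 0 0 0.2; -1 -26 -30 -2 0 0 0.2; -1 -26 -30 -2 0 0 0.2; -1 -26 -30 -2 0 0 0.2; -1 0 0 0 0 0 0")

```text
time: 1.85
position: [0.444, -0.1573, 0.2585]
tcp_rot: [0.178, 0.984, -0.002, 0.001]
wrist_force: [0.6, -0.2, 1.1]
finger_gap: 1.0
grasp_force: 0.0
```

Run:
```python
from h import *
st();d=get("wrist","w1")
print("screw px",proj(d,np.array([.521,-.159,.068])),"cam",-np.array(d["R"]).T@d["t"],np.round(d["R"],2).tolist())
```

```text
t 1.85 q [-0.49  0.09  1.62 -0.    1.43 -1.7 ] p [ 0.444  -0.1573  0.2585] y [ 0.35   0.937 -0.004] z [ 0.002 -0.005 -1.   ] F [ 0.6 -0.2  1.1] M [ 0.   -0.04  0.01] gap 1.0 gf 0.0
screw px [346.21352689 283.27840782] cam [ 0.38021138 -0.13261973  0.43734848] [[0.35, 0.94, -0.0], [0.91, -0.34, 0.24], [0.22, -0.09, -0.97]]
```

View pics/w1.png

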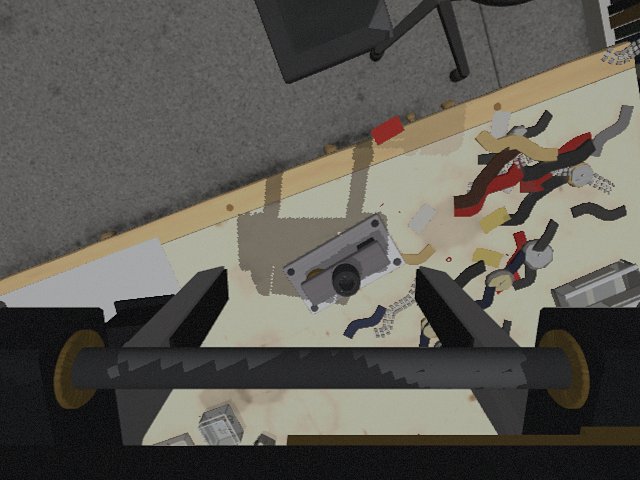

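The wrist picture shows the screw head at (346,278), with the socket facing the camera. I'll go closer to read its hexagon.

>>> jog_arm(motion="-1 -21 4 32 0 0 0; -1 -21 4 32 0 0 0; -1 -21 4 32 0 0 0; -1 -21 3 32 0 0 0; -1 0 0 0 0 0 0; -1 0 0 0 0 0 0")

```text
time: 2.4
position: [0.5238, -0.1635, 0.1287]
tcp_rot: [0.174, 0.985, 0.001, -0.003]
wrist_force: [-0.0, -0.1, 0.1]
finger_gap: 0.999
grasp_force: 0.0
```

Run:
```python
from h import *
st();d=get("wrist","w2")
u,v=proj(d,np.array([.521,-.159,.068]));print(u,v,d["fx"])
u,v=int(u),int(v);c=crop(d,u-40,v-40,80,80,7);cv2.imwrite("pics/z2.png",cv2.convertScaleAbs(c,alpha=2.2))
```

```text
t 2.4 q [-0.43  0.29  1.68  0.    1.17 -1.65] p [ 0.5238 -0.1635  0.1287] y [0.344 0.939 0.001] z [-0.005  0.003 -1.   ] F [-0.  -0.1  0.1] M [-0.02  0.03 -0.06] gap 0.999 gf 0.0
326.0053352538584 244.64806653377366 378.8727885791272
```

View pics/z2.png

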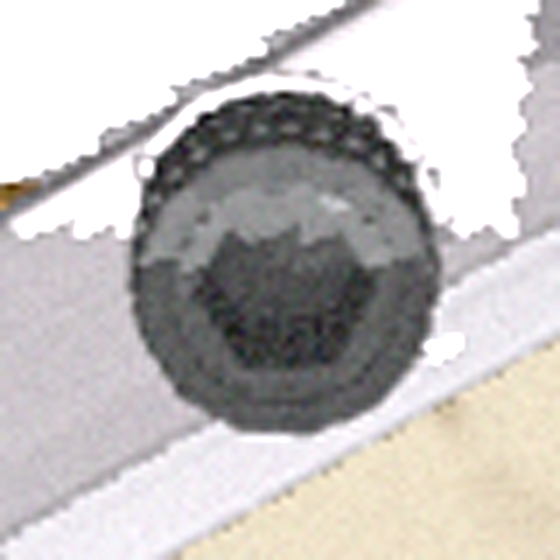

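The socket fills crop (195–370, 230–368): corners at left (195,285), right (370,287), and a flat along the bottom from (235,362) to (325,368). The corners lie nearly along the image's u axis.

Run:
```python
from h import *
d=load("w2");u0,v0=326-40,244-40
f=lambda x,y:onz(d,u0+(x+.5)/7-.5,v0+(y+.5)/7-.5,.068)[:2]
P=[f(*p) for p in [(195,285),(370,287),(327,368),(235,362),(238,235),(330,228)]]
c=(P[0]+P[1])/2;print("centre",c,"w",np.linalg.norm(P[0]-P[1]))
for p in P: print(np.round(p-c,4),np.degrees(np.arctan2(*(p-c)[::-1]))%60)
e=P[2]-P[3];print("flat",np.degrees(np.arctan2(e[1],e[0]))%60)
# head circle centre
hc=f(287,288);print("head",hc)
# pick plan: approach pose
b=np.radians(-38.5);r=np.array([np.cos(b),np.sin(b),0]);el=np.array([.5105,-.4080,.0])
Rp=axes((-np.sin(b),np.cos(b),0),r)
g=el-r*0.13;g[2]=.20
R1=axes((-np.sin(b),np.cos(b),0),np.array(r)*.4+np.array([0,0,-1]))
p0=np.array(env.sense()["position"])
print("A");p,R=plan(el-r*.17+[0,0,.24],R1,-1)
print("B");plan(el-r*.13+[0,0,.16],Rp,-1,p0=p,R0=R)
```

```text
centre [ 0.52084342 -0.15899586] w 0.016374940925141458
[-0.0029 -0.0077] 9.253858300126126
[0.0029 0.0077] 9.253858300125344
[0.0089 0.0012] 7.7780784063271176
[ 0.0054 -0.0067] 8.87280952019617
[-0.006  -0.0022] 20.2269942697167
[-0.0037  0.006 ] 1.6307450521926654
flat 6.0487806987
head [ 0.52116939 -0.15866695]
A
-1 15 -30 -18 0.6 -3.6 3; -1 12 -31 -19 0.6 -3.6 3; -1 10 -32 -19 0.6 -3.6 3; -1 7 -32 -19 0.6 -3.6 3; -1 3 -33 -20 0.6 -3.6 3; -1 1 -33 -19 0.6 -3.6 3
B
-1 -1 0 9 0 -6.8 0; -1 1 0 9 0 -6.8 0; -1 1 0 9 0 -6.8 0; -1 2 0 8 0 -6.8 0; -1 4 0 9 0 -6.8 0; -1 4 0 8 0 -6.8 0; -1 5 0 7 0 -6.8 0; -1 6 0 6 0 -6.8 0; -1 7 0 6 0 -6.8 0; -1 8 0 5 0 -6.8 0
```

>>> jog_arm(motion="-1 14 -30 -18 0.6 -3.6 3; -1 12 -31 -19 0.6 -3.6 3; -1 10 -32 -19 0.6 -3.6 3; -1 7 -32 -19 0.6 -3.6 3; -1 3 -33 -19 0.6 -3.6 3; -1 1 -33 -19 0.6 -3.6 3")

```text
time: 2.95
position: [0.3776, -0.3035, 0.243]
tcp_rot: [0.323, 0.926, -0.065, 0.182]
wrist_force: [-1.3, -1.2, -0.1]
finger_gap: 1.004
grasp_force: 0.0
```

>>> jog_arm(motion="-1 -1 0 9 0 -6.8 0; -1 1 0 9 0 -6.8 0; -1 1 0 9 0 -6.8 0; -1 2 0 8 0 -6.8 0; -1 4 0 8 0 -6.8 0; -1 4 0 8 0 -6.8 0; -1 5 0 7 0 -6.8 0; -1 6 0 6 0 -6.8 0; -1 7 0 6 0 -6.8 0; -1 8 0 5 0 -6.8 0")

```text
time: 3.78
position: [0.3904, -0.2454, 0.3403]
tcp_rot: [0.283, 0.787, -0.185, 0.517]
wrist_force: [0.1, -0.4, 0.3]
finger_gap: 1.001
grasp_force: 0.0
```

Run:
```python
from h import *
st();d=get("wrist","w3");s=get("scene","s3")
c=np.hstack([cv2.resize(cv2.cvtColor(d["pixels"],cv2.COLOR_RGB2BGR),(400,300)),cv2.resize(cv2.cvtColor(s["pixels"],cv2.COLOR_RGB2BGR),(400,300))])
cv2.imwrite("pics/z3.png",c)
for X in ([.5105,-.408,.06],[.5105,-.408,.15]):print(proj(d,np.array(X)))
```

```text
t 3.7833 q [-0.8  -0.46  2.39  1.09  0.11 -2.7 ] p [ 0.3904 -0.2454  0.3403] y [0.637 0.771 0.001] z [ 0.708 -0.584 -0.398] F [ 0.1 -0.4  0.3] M [ 0.2   0.35 -0.04] gap 1.001 gf 0.0
[277.68264008  43.71216163]
[276.16088036 117.46776937]
```

View pics/z3.png

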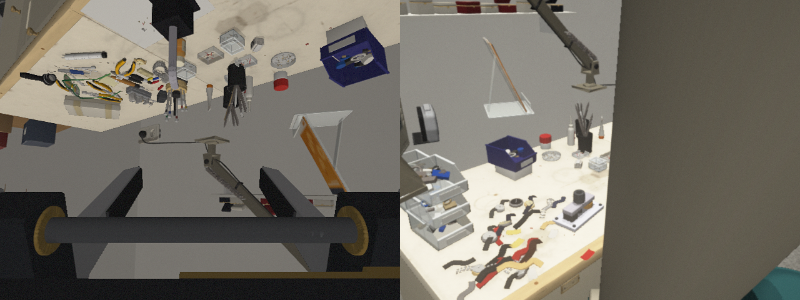

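The wrist has hit its limit (j5 at 0.11, j4 and j6 drifting), so a level tool isn't reachable here. The left half shows the key upside down at about (172,45) of 400x300. I'll fit the arm geometry from the poses so far, then choose a grasp tilt that suits both ends.

```bash
cat > fk.py <<'E'
import numpy as np
from scipy.optimize import least_squares
from scipy.spatial.transform import Rotation as Ro
def fk(q,m):
    z0,a,L1,L2,L3,d,e=m
    R=Ro.from_euler("z",q[0]);p=R.apply([a,d,z0])   # shoulder (lateral d)
    R=R*Ro.from_euler("y",q[1]);p=p+R.apply([0,0,L1])
    R=R*Ro.from_euler("y",q[2]);p=p+R.apply([e,0,L2])
    R=R*Ro.from_euler("z",q[3])*Ro.from_euler("y",q[4])
    return p+R.apply([0,0,L3]),R*Ro.from_euler("z",q[5])
D=[([1.164,.2765,1.5055,0,1.361,-.121],[.162,.551,.205]),([-.49,.09,1.62,0,1.43,-1.7],[.444,-.1573,.2585]),([-.43,.29,1.68,0,1.17,-1.65],[.5238,-.1635,.1287]),([-.8,-.46,2.39,1.09,.11,-2.7],[.3904,-.2454,.3403])]
def fit(D=D):
    r=lambda m:np.concatenate([fk(q,m)[0]-p for q,p in D]+[[1e-3*m[1],1e-3*m[6]]])
    return least_squares(r,[.2,0,.4,.4,.25,.07,0])
def ik(p,R,m,q0):
    lo=np.array([-2.89,-.75,.22,-1.18,.11,-2.7]);hi=np.array([2.89,2.08,2.7,4.32,2.71,2.7])
    def f(q):
        P,Q=fk(q,m);return np.r_[(P-p)*5,(R.inv()*Q).as_rotvec()]
    s=least_squares(f,np.clip(q0,lo+.01,hi-.01),bounds=(lo,hi));return s.x,np.abs(s.fun).max()
E
python3 - <<'E'
from h import *
from fk import *
s=fit();m=s.x;print(np.round(m,4),s.cost)
print(fk(D[1][0],m)[1].as_matrix().round(2).tolist())
rz=Ro.identity()
Roff=fk(D[1][0],m)[1].inv()*Ro.from_quat([.178,.984,-.002,.001]);print("off",Roff.as_rotvec().round(2))
b=np.radians(-38.5);r=np.array([np.cos(b),np.sin(b),0]);el=np.array([.5105,-.408,.0]);y=(-np.sin(b),np.cos(b),0)
for th in (20,30,40,50,60):
    t=np.radians(th);z=r*np.cos(t)-np.array([0,0,np.sin(t)])
    for zz in(.115,.25):
        p=el+[0,0,zz]+z*.019
        print(th,zz,[np.round(v,2) for v in ik(p,axes(y,z)*Roff.inv(),m,[-.7,.3,1.6,0,.6,-1.6])])
    L=np.radians(188.5);l=np.array([np.cos(L),np.sin(L),0]);yl=(-np.sin(L-np.pi),np.cos(L-np.pi),0)
    z=-np.array([0,0,1])*np.cos(t)+l*np.sin(t)
    p=np.array([.521,-.159,.12])+l*.035+z*.019
    print("  ins",[np.round(v,2) for v in ik(p,axes(yl,z)*Roff.inv(),m,[-.5,.3,1.6,0,1.6,-2])])
E
```

```text
[ 0.1403 -0.0185  0.6323  0.4393  0.3914  0.07    0.0605] 1.6798178428874673e-06
[[-0.35, -0.94, 0.0], [-0.94, 0.35, -0.0], [0.0, -0.0, -1.0]]
off [0.   0.   1.57]
20 0.115 [array([-0.83,  0.22,  2.1 ,  1.05,  0.11, -2.7 ]), np.float64(0.45)]
20 0.25 [array([-0.83,  0.04,  2.09,  1.06,  0.11, -2.7 ]), np.float64(0.27)]
  ins [array([-0.35,  0.45,  1.56, -0.16,  1.45, -2.02]), np.float64(0.0)]
30 0.115 [array([-0.83,  0.23,  2.11,  1.04,  0.11, -2.7 ]), np.float64(0.29)]
30 0.25 [array([-0.83,  0.05,  2.1 ,  1.05,  0.11, -2.7 ]), np.float64(0.11)]
  ins [array([-0.31,  0.54,  1.46, -0.22,  1.62, -1.98]), np.float64(0.0)]
40 0.115 [array([-0.83,  0.24,  2.11,  1.02,  0.11, -2.7 ]), np.float64(0.14)]
40 0.25 [array([-0.87,  0.06,  2.06,  0.78,  0.22, -2.47]), np.float64(0.0)]
  ins [array([-0.27,  0.64,  1.37, -0.27,  1.78, -1.96]), np.float64(0.0)]
50 0.115 [array([-0.85,  0.25,  2.1 ,  0.86,  0.15, -2.56]), np.float64(0.0)]
50 0.25 [array([-0.85,  0.08,  1.91,  0.26,  0.47, -1.93]), np.float64(0.0)]
  ins [array([-0.25,  0.74,  1.29, -0.32,  1.93, -1.95]), np.float64(0.0)]
60 0.115 [array([-0.83,  0.27,  1.95,  0.2 ,  0.42, -1.89]), np.float64(0.0)]
60 0.25 [array([-0.83,  0.13,  1.76,  0.12,  0.74, -1.79]), np.float64(0.0)]
  ins [array([-0.23,  0.84,  1.22, -0.37,  2.07, -1.95]), np.float64(0.0)]
```

```bash
cat >> h.py <<'E'
b=np.radians(-38.5);r=np.array([np.cos(b),np.sin(b),0]);el=np.array([.5105,-.408,.0]);yp=np.array((-np.sin(b),np.cos(b),0))
zp=r*.5+np.array([0,0,-.866]);RP=axes(yp,zp)
E
python3 - <<'E'
from h import *
print("A");plan(el+[0,0,.113]+RP.apply([0,0,1])*(.019-.12),RP,-1)
E
```

```text
A
-1 12 -8 32 -0.1 6.1 -0.1; -1 8 -9 33 -0.1 6.1 -0.1; -1 5 -8 33 -0.1 6.1 -0.1; -1 2 -8 34 -0.1 6.1 -0.1; -1 -3 -9 34 -0.1 6.1 -0.1; -1 -6 -8 34 -0.1 6.1 -0.1
```

>>> jog_arm(motion="-1 12 -8 32 0 6.1 0; -1 8 -9 33 0 6.1 0; -1 5 -8 33 0 6.1 0; -1 2 -8 34 0 6.1 0; -1 -3 -9 34 0 6.1 0; -1 -6 -8 34 0 6.1 0; -1 0 0 0 0 0 0; -1 0 0 0 0 0 0; -1 0 0 0 0 0 0")

```text
time: 4.63
position: [0.4702, -0.3544, 0.2389]
tcp_rot: [0.317, 0.893, -0.104, 0.303]
wrist_force: [-0.9, -0.2, 0.1]
finger_gap: 1.0
grasp_force: 0.0
```

Run:
```python
from h import *
st();plan(el+[0,0,.113]+RP.apply([0,0,1])*(.019-.12),RP,-1)
```

```text
t 4.6333 q [-0.83 -0.03  2.    0.19  0.54 -1.85] p [ 0.4702 -0.3544  0.2389] y [0.628 0.778 0.007] z [ 0.476 -0.378 -0.794] F [-0.9 -0.2  0.1] M [0.14 0.23 0.02] gap 1.0 gf 0.0
-1 6 -9 20 0 3.7 -0.3; -1 5 -8 20 0 3.7 -0.3
```

>>> jog_arm(motion="-1 6 -9 20 0 3.7 -0.3; -1 5 -8 20 0 3.7 -0.3; -1 0 0 0 0 0 0; -1 0 0 0 0 0 0")

```text
time: 4.97
position: [0.4705, -0.376, 0.2016]
tcp_rot: [0.318, 0.912, -0.086, 0.246]
wrist_force: [-0.1, -0.4, 0.7]
finger_gap: 0.997
grasp_force: 0.0
```

Run:
```python
from h import *
st();d=get("wrist","w4")
for z in (.06,.113,.15):print(z,proj(d,el+[0,0,z]))
cv2.imwrite("pics/z4.png",crop(d,200,60,260,260,2))
plan(el+[0,0,.113]+RP.apply([0,0,1])*.019,RP,-1)
```

```text
t 4.9667 q [-0.85  0.06  1.93  0.15  0.64 -1.84] p [ 0.4705 -0.376   0.2016] y [0.622 0.783 0.001] z [ 0.394 -0.313 -0.864] F [-0.1 -0.4  0.7] M [0.15 0.21 0.01] gap 0.997 gf 0.0
0.06 [320.52613    192.95144326]
0.113 [320.48583891 235.30465948]
0.15 [320.45076524 272.17342041]
-1 0 0 30 0 0.1 0; -1 0 0 31 0 0.1 0; -1 0 0 30 0 0.1 0; -1 0 -1 31 0 0.1 0
```

View pics/z4.png

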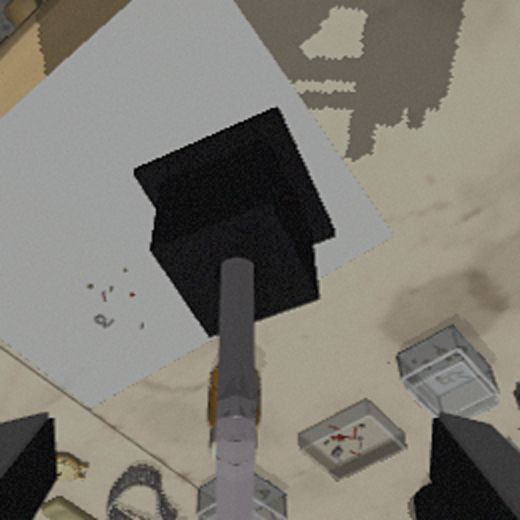

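The key's bar runs straight up the picture, from the bore at px (318.5,191) to the elbow at (318,275), centred between the fingers and within 2 px of prediction. I'll go in and grip it.

>>> jog_arm(motion="-1 0 0 30 0 0 0; -1 0 -1 31 0 0 0; -1 0 -1 30 0 0 0; -1 0 0 20 0 0 0; -1 0 0 11 0 0 0; -1 0 0 0 0 0 0; 1 0 0 0 0 0 0; 1 0 0 0 0 0 0; 1 0 0 0 0 0 0; 1 0 0 0 0 0 0")

```text
time: 5.85
position: [0.5182, -0.4168, 0.0971]
tcp_rot: [0.318, 0.911, -0.086, 0.247]
wrist_force: [0.5, -0.8, 0.7]
finger_gap: 0.755
grasp_force: 0.0
```

>>> jog_arm(motion="1 0 0 0 0 0 0; 1 0 0 0 0 0 0; 1 0 0 0 0 0 0; 1 0 0 0 0 0 0; 1 0 0 0 0 0 0; 1 0 0 0 0 0 0")

```text
time: 6.35
position: [0.518, -0.4167, 0.0952]
tcp_rot: [0.318, 0.912, -0.085, 0.246]
wrist_force: [-0.1, -0.3, 0.2]
finger_gap: 0.33
grasp_force: 0.0
```

Run:
```python
from h import *
st();s=env.sense();p=np.array(s["position"])
R=Ro.from_quat(s["tcp_rot"])
print("up");plan(p+[0,0,.14],R,1,vmax=20)
print("grip pt",p-R.apply([0,0,.019]))
```

```text
t 6.35 q [-0.83  0.28  1.97  0.21  0.39 -1.9 ] p [ 0.518  -0.4167  0.0952] y [0.622 0.783 0.   ] z [ 0.393 -0.312 -0.865] F [-0.1 -0.3  0.2] M [ 0.13  0.2  -0.02] gap 0.33 gf 0.0
up
1 -10 0 -17 0 0 0; 1 -10 0 -18 0 0 0; 1 -10 0 -17 0 0 0; 1 -10 0 -17 0 0 0; 1 -10 0 -17 0 0 0; 1 -10 0 -18 0 0 0; 1 -10 0 -17 0 0 0
grip pt [ 0.51057538 -0.41072766  0.11163869]
```

>>> jog_arm(motion="1 0 0 0 0 0 0; 1 0 0 0 0 0 0; 1 0 0 0 0 0 0; 1 0 0 0 0 0 0; 1 0 0 0 0 0 0; 1 0 0 0 0 0 0")

```text
time: 6.85
position: [0.518, -0.4167, 0.0952]
tcp_rot: [0.318, 0.912, -0.085, 0.246]
wrist_force: [-0.4, -1.4, 0.1]
finger_gap: 0.148
grasp_force: 30.0
```

>>> jog_arm(motion="1 -5 0 -8 0 0 0; 1 -8 0 -14 0 0 0; 1 -10 0 -17 0 0 0; 1 -10 0 -18 0 0 0; 1 -10 0 -17 0 0 0; 1 -10 0 -18 0 0 0; 1 -10 0 -17 0 0 0; 1 -10 0 -18 0 0 0; 1 -5 0 -9 0 0 0; 1 0 0 0 0 0 0")

```text
time: 7.68
position: [0.5184, -0.4172, 0.256]
tcp_rot: [0.318, 0.911, -0.087, 0.248]
wrist_force: [0.1, 0.4, -1.2]
finger_gap: 0.143
grasp_force: 30.0
```

Run:
```python
from h import *
st();d=get("wrist","w5");get("scene","s5")
cv2.imwrite("pics/z5.png",crop(d,160,40,320,300,2))
```

```text
t 7.6833 q [-0.83  0.11  1.72  0.11  0.78 -1.79] p [ 0.5184 -0.4172  0.256 ] y [ 0.622  0.783 -0.001] z [ 0.397 -0.316 -0.862] F [ 0.1  0.4 -1.2] M [ 0.2   0.22 -0.03] gap 0.143 gf 30.0011254688636
```

View pics/z5.png

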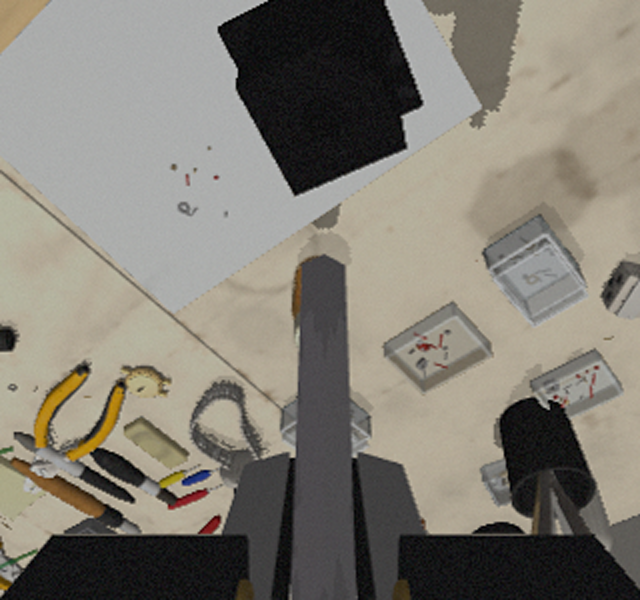

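The key is held between the fingers, with its long tip at px (322,171) and the bar vertical in the image, clear of the stand.

Run:
```python
from h import *
s=env.sense();d=load("w5");R=Ro.from_quat(s["tcp_rot"]);p=np.array(s["position"]);g=p-R.apply([0,0,.019])
rr=np.array([.622*0+.783,-.622,0])
for a in (-4,-2,0,2,4):
    dn=np.array([0,0,-1])*np.cos(np.radians(a))+rr*np.sin(np.radians(a))
    print(a,proj(d,g+.102*dn), proj(d,g+.102*dn-rr*.007))
# insertion hover: lever dir 188.5
L=np.radians(188.5);l=np.array([np.cos(L),np.sin(L),0]);yl=np.array((-np.sin(L-np.pi),np.cos(L-np.pi),0))
zl=-np.array([0,0,1])*.5+l*.866
# relation key long dir in tool: exact current tool vs long=down
ax=R.inv().apply([0,0,-1]);print("long in tool",ax)
# target R: long -> l, y -> yl
z2=R.inv().apply(np.array([0,0,-1]))
# build: key frame K (cols x short, y, z=-long) in tool
sh=np.cross([0,1,0],-ax);sh=np.cross([0,1,0],-ax); K=np.c_[sh,np.cross(-ax,sh),-ax]; print("short in tool",sh)
Kw=np.c_[[0,0,-1],np.cross(-l,[0,0,-1]),-l];RT=Ro.from_matrix(Kw@K.T);print(RT.as_matrix()[:,1],RT.as_matrix()[:,2])
o=np.array([.521,-.159,.068+.048+.05]); gt=o+l*.038; pt=gt+RT.apply([0,0,.019])
mid=(p+np.array([0,0,0]));
print("rot",np.degrees((R.inv()*RT).as_rotvec()))
pm=np.array([.46,-.24,.28]);print("A");P,Q=plan(pt+[0,0,.06],RT,1,wmax=6,vmax=30)
print("B");plan(pt,RT,1,vmax=20,p0=P,R0=Q); print(pt)
np.savez("ins.npz",RT=RT.as_quat(),pt=pt)
from fk import *
m=fit().x
print(ik(pt,RT*Ro.from_rotvec([0,0,-np.pi/2]),m,[-.3,.8,1.2,-.3,2,-1.95]))
```

```text
-4 [321.38933447 153.97965325] [321.40180424 144.23483993]
-2 [321.38326431 158.6210843 ] [321.39547427 149.07721483]
0 [321.37726535 163.27641423] [321.38922682 153.92610011]
2 [321.37133632 167.94454972] [321.3830601  158.78069914]
4 [321.36547587 172.62456451] [321.37697232 163.64037185]
long in tool [ 5.00911466e-01 -4.97521338e-04  8.65498386e-01]
short in tool [-0.86549839  0.          0.50091147]
[-1.47317336e-01  9.89089279e-01 -6.93889390e-17] [-0.85605528 -0.12750293 -0.50091153]
rot [ 13.39373931  84.49053517 -50.08217537]
A
1 11 10 -4 0.8 5 -2.9; 1 11 10 -3 0.8 5 -2.9; 1 10 10 -2 0.8 5 -2.9; 1 10 11 -2 0.8 5 -2.9; 1 10 12 -1 0.8 5 -2.9; 1 9 12 0 0.8 5 -2.9; 1 8 13 0 0.8 5 -2.9; 1 8 13 1 0.8 5 -2.9; 1 7 13 1 0.8 5 -2.9; 1 6 13 2 0.8 5 -2.9
1 5 14 2 0.8 5 -2.9; 1 4 15 2 0.8 5 -2.9; 1 4 14 2 0.8 5 -2.9; 1 2 15 3 0.8 5 -2.9; 1 2 15 2 0.8 5 -2.9; 1 0 14 2 0.8 5 -2.9; 1 0 15 3 0.8 5 -2.9
B
1 -17 0 10 0.2 -0.2 -0.2; 1 -18 0 10 0.2 -0.2 -0.2; 1 -17 0 9 0.2 -0.2 -0.2
[ 0.46715235 -0.16703931  0.15648268]
(array([-0.23147664,  0.78949545,  1.1977742 , -0.388363  ,  2.13248002,
       -1.98244666]), np.float64(4.0685719793209785e-09))
```

>>> jog_arm(motion="1 11 10 -4 0.8 5 -2.9; 1 11 10 -3 0.8 5 -2.9; 1 10 10 -2 0.8 5 -2.9; 1 10 11 -2 0.8 5 -2.9; 1 10 12 -1 0.8 5 -2.9; 1 9 12 0 0.8 5 -2.9; 1 8 13 0 0.8 5 -2.9; 1 8 13 1 0.8 5 -2.9; 1 7 13 1 0.8 5 -2.9; 1 6 13 2 0.8 5 -2.9")

```text
time: 8.62
position: [0.4879, -0.2696, 0.2299]
tcp_rot: [0.108, 0.97, -0.062, -0.211]
wrist_force: [0.1, 0.5, -2.3]
finger_gap: 0.146
grasp_force: 30.0
```

>>> jog_arm(motion="1 5 14 2 0.8 5 -2.9; 1 4 15 2 0.8 5 -2.9; 1 4 14 2 0.8 5 -2.9; 1 2 15 3 0.8 5 -2.9; 1 2 15 2 0.8 5 -2.9; 1 0 14 2 0.8 5 -2.9; 1 0 15 3 0.8 5 -2.9; 1 0 0 0 0 0 0; 1 0 0 0 0 0 0; 1 0 0 0 0 0 0")

```text
time: 9.45
position: [0.4675, -0.1686, 0.2161]
tcp_rot: [-0.057, 0.863, -0.036, -0.501]
wrist_force: [1.2, -0.3, -2.1]
finger_gap: 0.144
grasp_force: 30.0
```

Run:
```python
from h import *
st();z=np.load("ins.npz");plan(z["pt"],Ro.from_quat(z["RT"]),1,vmax=20)
```

```text
t 9.45 q [-0.24  0.75  1.14 -0.41  2.23 -2.02] p [ 0.4675 -0.1686  0.2161] y [-0.135  0.991 -0.005] z [-0.86  -0.12  -0.496] F [ 1.2 -0.3 -2.1] M [ 0.14 -0.62  0.05] gap 0.144 gf 30.000315810647074
1 -17 1 10 0.2 -0.1 -0.2; 1 -17 0 10 0.2 -0.1 -0.2; 1 -18 1 10 0.2 -0.1 -0.2
```

Down to about 50 mm above the mouth, then check the key's tilt in the scene and top cameras.

>>> jog_arm(motion="1 -17 1 10 0.2 0 -0.2; 1 -17 0 10 0.2 -0.1 -0.2; 1 -18 1 10 0.2 -0.1 -0.2; 1 0 0 0 0 0 0; 1 0 0 0 0 0 0; 1 0 0 0 0 0 0")

```text
time: 9.95
position: [0.467, -0.1671, 0.1584]
tcp_rot: [-0.064, 0.864, -0.038, -0.499]
wrist_force: [-0.8, 1.3, -1.9]
finger_gap: 0.147
grasp_force: 30.0
```

Run:
```python
from h import *
st();s=get("scene","s6");t=get("top","t6");w=get("wrist","w6")
X=lambda *a:np.array(a)
L=np.radians(188.5);l=X(np.cos(L),np.sin(L),0);o=X(.521,-.159,.166)
for d,n in((s,"s"),(t,"t"),(w,"w")):print(n,[proj(d,q).round(1).tolist() for q in (o,o-[0,0,.048],o+l*.14,X(.521,-.159,.068))])
u,v=map(int,proj(s,o))
a=crop(s,u-40,v-40,100,100,4);b=crop(t,*(int(k)-50 for k in proj(t,o)),100,100,4)
cv2.imwrite("pics/z6.png",np.vstack([np.hstack([a,b]),np.zeros((0,800,3),np.uint8)]));print(u-40,v-40,[int(k)-50 for k in proj(t,o)])
```

```text
t 9.95 q [-0.23  0.79  1.2  -0.39  2.13 -1.98] p [ 0.467  -0.1671  0.1584] y [-0.148  0.989 -0.002] z [-0.856 -0.129 -0.5  ] F [-0.8  1.3 -1.9] M [ 0.08 -0.6  -0.  ] gap 0.147 gf 30.000336223055797
s [[286.7, 249.6], [286.7, 278.4], [368.0, 276.3], [286.7, 307.0]]
t [[231.4, 305.7], [237.0, 306.8], [244.9, 405.2], [242.1, 307.9]]
w [[320.8, 380.5], [321.2, 427.4], [321.3, 173.0], [321.4, 460.7]]
246 209 [181, 255]
```

View pics/z6.png

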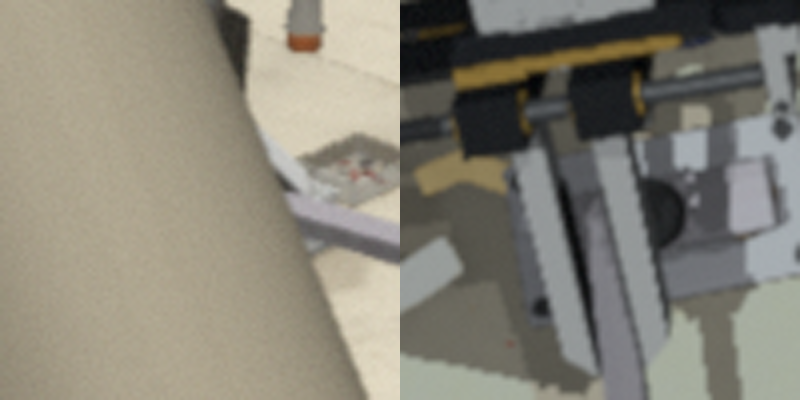

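The left half (scene) shows the forearm hiding the elbow, with the lever visible from crop (300,210) to (400,245). The right half (top) shows the lever between the fingers, running down from (590,200) to (625,400). I'll measure its slope numerically.

Run:
```python
from h import *
s=load("s6");t=load("t6");w=load("w6")
g=cv2.cvtColor(s["pixels"],cv2.COLOR_RGB2HSV).astype(int)
for x in range(326,384,6):
    c=s["pixels"][245:300,x].astype(int); m=(c[:,2]-c[:,0]>4)
    i=np.where(m)[0]+245; print(x,i.min() if len(i) else 0,i.max() if len(i) else 0,len(i))
print("top rows")
for v in range(340,420,8):
    c=t["pixels"][v,200:280].astype(int); print(v," ".join(str(k) for k in c[15:60].mean(1).astype(int)))
print("wrist rows")
for v in range(150,260,10):
    c=w["pixels"][v,285:360].astype(int); m=(c[:,2]-c[:,0]>4)&(c.mean(1)<140);i=np.where(m)[0]+285;print(v,i.min() if len(i) else 0,i.max() if len(i) else 0,len(i))
```

```text
326 0 0 0
332 0 0 0
338 0 0 0
344 0 0 0
350 0 0 0
356 0 0 0
362 0 0 0
368 0 0 0
374 0 0 0
380 0 0 0
top rows
340 84 84 84 85 86 102 131 148 150 151 151 150 148 117 60 88 122 128 128 128 128 130 130 127 109 102 135 150 151 152 150 151 154 160 164 164 167 166 166 167 164 143 110 106 105
348 84 83 84 83 82 83 82 82 82 83 84 86 96 116 127 113 108 125 126 127 127 128 129 131 129 124 107 126 162 165 165 165 166 165 165 165 165 165 165 167 166 164 142 109 104
356 157 150 148 151 150 149 151 151 149 149 151 151 150 150 149 150 147 139 128 128 128 127 128 130 129 128 123 101 123 163 166 167 165 166 165 167 165 165 166 166 166 166 164 142 110
364 165 165 167 166 166 166 166 165 162 156 152 149 150 151 149 150 149 148 140 127 126 126 128 130 129 131 129 127 107 123 161 166 166 166 165 166 166 165 166 166 166 166 167 164 141
372 143 141 143 141 143 143 143 143 142 140 131 127 128 126 127 127 128 128 128 128 127 126 127 128 129 129 129 129 126 105 103 136 145 146 143 146 145 145 144 144 145 145 144 144 143
380 142 142 143 144 144 143 143 143 142 142 135 127 125 124 124 123 123 122 122 123 125 128 128 128 127 129 129 130 130 127 106 101 132 139 139 139 139 140 139 140 140 141 140 140 141
388 86 88 89 88 87 86 84 82 80 78 73 69 66 74 84 87 88 87 86 86 89 99 118 127 126 127 129 130 130 129 126 104 78 82 81 82 86 87 88 87 89 86 81 81 86
396 84 86 87 89 89 87 85 85 85 84 79 75 70 72 79 83 85 84 83 79 81 87 101 118 126 127 127 129 130 129 130 127 107 77 77 80 82 85 86 86 85 87 87 84 79
404 86 87 87 86 86 85 88 90 89 87 90 90 88 86 84 82 81 83 86 89 87 87 87 91 98 114 126 127 125 123 124 115 102 93 86 78 82 81 80 84 88 87 89 87 86
412 80 77 78 78 75 72 73 79 81 88 89 87 83 83 82 83 83 82 81 85 88 89 87 84 82 85 85 82 86 87 88 85 87 90 96 96 88 84 82 84 87 85 85 90 92
wrist rows
150 0 0 0
160 0 0 0
170 0 0 0
180 0 0 0
190 0 0 0
200 0 0 0
210 0 0 0
220 0 0 0
230 0 0 0
240 0 0 0
250 0 0 0
```

Run:
```python
from h import *
s=load("s6");w=load("w6")
print("scene cols")
for x in range(330,380,6):
    y0=int(249.6+.328*(x-286.7))-16; print(x,y0," ".join(str(k) for k in s["pixels"][y0:y0+34,x].astype(int).mean(1).astype(int)))
print("wrist rows")
for v in range(150,260,8): print(v," ".join(str(k) for k in w["pixels"][v,295:348].astype(int).mean(1).astype(int)))
L=np.radians(188.5);l=np.array([np.cos(L),np.sin(L),0]);n=np.array([-l[1],l[0],0]);o=np.array([.521,-.159,.166])
g=o+l*.038
for a in (-4,0,4):
    A=np.radians(a);ll=l*np.cos(A)-np.array([0,0,np.sin(A)])
    print(a,"scene tip",proj(s,g+ll*.102).round(1),"mid",proj(s,g+ll*.05).round(1),"wrist tip",proj(w,g+ll*.102).round(1),"top edge",proj(w,g+ll*.102+[0,0,.007]).round(1))
```

```text
scene cols
330 247 105 104 121 139 147 153 160 151 152 173 156 143 149 168 176 174 174 170 146 109 96 92 97 115 155 165 171 169 170 172 178 177 178 178
336 249 110 115 128 127 163 166 160 151 154 151 150 179 189 179 175 174 174 168 144 107 96 93 102 139 169 179 181 179 182 183 184 190 196 202
342 251 149 156 152 144 146 146 161 187 193 197 201 202 195 184 172 173 174 168 128 103 97 95 102 143 190 204 205 202 203 206 206 205 205 206
348 253 148 166 192 199 199 201 204 202 201 205 203 203 194 181 173 173 175 161 123 93 93 94 108 174 203 209 205 208 206 203 206 209 207 202
354 255 201 205 205 206 205 206 203 203 205 206 206 205 189 173 172 173 171 157 112 91 90 92 114 175 204 205 210 206 203 209 212 211 213 212
360 257 197 200 203 200 203 204 204 205 206 206 207 200 184 177 175 171 174 145 105 91 89 92 121 188 211 214 211 211 209 188 170 172 198 210
366 259 173 173 167 173 171 189 194 197 200 208 203 194 146 142 154 137 114 95 92 93 90 120 185 205 208 185 106 45 37 39 36 37 35 70
372 261 48 33 29 31 29 30 32 30 31 30 31 34 36 26 35 31 28 34 31 31 31 35 32 33 32 29 32 29 30 32 35 31 37 3
[... 2716 characters left out ...]
112 115 118 119 118 122 123 121 119 115 113 110 116 131 170 168 168 168 165 168 165 166 165 164 164 166 168 164 164 162 166 163 162 164 165 162 164 163 167 150 92 126 130 130 132 132 126 123 124 122 118 115 116
254 126 128 122 122 108 113 124 121 119 117 114 119 114 138 170 165 165 167 168 167 164 166 165 166 166 166 167 166 165 164 163 164 162 164 166 161 164 166 165 163 156 111 116 120 126 123 117 123 128 125 124 122 124
-4 scene tip [368.1 271.6] mid [336.1 263.6] wrist tip [321.2 163.9] top edge [321.2 154.3]
0 scene tip [368.  276.3] mid [336.1 265.8] wrist tip [321.3 173. ] top edge [321.2 163.8]
4 scene tip [367.5 280.9] mid [335.9 268. ] wrist tip [321.3 182.2] top edge [321.3 173.4]
```

Run:
```python
from h import *
t=load("t6")
L=np.radians(188.5);l=np.array([np.cos(L),np.sin(L),0]);o=np.array([.521,-.159,.166])
print(proj(t,o-l*.007),proj(t,o-l*.007-[0,0,.007]),proj(t,o-l*.007-[0,0,.048]),proj(t,o+l*.14),proj(t,o+l*.14+[0,0,.007]),proj(t,o+l*.14-[0,0,.007]))
for v in range(290,318,2): print(v," ".join(str(k) for k in t["pixels"][v,220:250].astype(int).mean(1).astype(int)))
g=cv2.cvtColor(t["pixels"],cv2.COLOR_RGB2GRAY)
print("tip",[ (v,g[v,241:247].tolist()) for v in range(400,412)])
```

```text
[230.79420027 300.82600692] [231.64394132 301.04184334] [236.34405719 302.23568488] [244.91626865 405.16793978] [244.1529353  405.87233697] [245.66622936 404.47588273]
290 79 81 82 81 80 73 61 63 76 97 104 108 120 130 132 132 128 102 61 91 129 126 97 89 89 89 91 92 99 137
292 73 79 81 78 77 75 78 79 88 113 133 135 135 134 135 133 133 108 63 89 137 139 98 91 90 92 91 91 98 136
294 68 79 84 87 88 88 91 91 92 106 129 141 143 143 142 143 142 136 106 72 122 135 98 90 89 89 90 89 95 135
296 65 82 89 89 90 89 89 89 90 97 125 148 150 152 150 151 150 149 120 66 83 131 134 97 90 89 89 90 93 117
298 58 73 86 90 89 88 87 89 88 92 112 138 149 149 151 150 151 149 133 91 69 106 113 85 84 86 84 81 81 82
300 50 40 57 83 89 90 89 90 90 91 99 128 147 151 151 151 150 151 150 120 63 49 43 37 40 43 47 58 64 77
302 52 18 33 66 85 87 84 79 81 82 76 88 127 149 151 150 150 151 148 126 78 51 41 33 31 31 30 27 27 42
304 65 20 12 45 67 70 71 70 67 74 81 81 115 148 151 151 150 152 151 149 122 62 42 34 33 31 30 32 32 28
306 100 39 13 29 59 72 71 69 80 93 95 84 99 135 149 151 151 150 151 149 122 71 48 40 32 33 35 3
[... 290 characters left out ...]
0 150 151 150 140 107 60 46 38 35 36 34 29
314 149 132 90 34 14 28 59 78 102 123 124 116 105 87 104 140 149 151 150 151 151 149 121 62 48 40 35 32 29 34
316 151 147 120 64 21 19 52 77 100 121 122 116 111 100 93 122 149 150 150 150 151 148 130 85 53 40 36 48 66 77
tip [(400, [126, 128, 129, 128, 129, 127]), (401, [127, 127, 128, 128, 128, 128]), (402, [127, 126, 126, 128, 128, 128]), (403, [126, 126, 126, 126, 123, 121]), (404, [126, 126, 124, 123, 123, 114]), (405, [107, 104, 105, 109, 111, 104]), (406, [90, 84, 87, 86, 84, 82]), (407, [88, 86, 85, 81, 78, 80]), (408, [83, 80, 81, 83, 82, 86]), (409, [78, 79, 81, 85, 89, 91]), (410, [79, 81, 84, 89, 91, 89]), (411, [82, 81, 86, 89, 88, 86])]
```

The lever is level and its elbow and tip match prediction within about 1 mm; it only sits about 1 mm too far to +y. I'll correct that and lower it carefully.

>>> jog_arm(motion="1 -17 -1 10 0 0 0; 1 -13 0 7.5 0 0 0; 1 -8 0 5 0 0 0; 1 0 0 0 0 0 0; 1 0 0 0 0 0 0")

```text
time: 10.52
position: [0.4661, -0.1673, 0.1123]
tcp_rot: [-0.065, 0.862, -0.038, -0.501]
wrist_force: [0.3, -0.2, -2.1]
finger_gap: 0.142
grasp_force: 30.0
```

>>> jog_arm(motion="1 -2.6 0 1.5 0 0 0; 1 -2.6 0 1.5 0 0 0; 1 -2.6 0 1.5 0 0 0; 1 0 0 0 0 0 0; 1 0 0 0 0 0 0")

```text
time: 10.93
position: [0.4666, -0.1671, 0.1036]
tcp_rot: [-0.065, 0.863, -0.038, -0.499]
wrist_force: [0.6, 0.8, -0.9]
finger_gap: 0.143
grasp_force: 30.0
```

>>> jog_arm(motion="1 -1.7 0 1 0 0 0; 1 -1.7 0 1 0 0 0; 1 0 0 0 0 0 0; 1 0 0 0 0 0 0")

```text
time: 11.27
position: [0.4666, -0.1672, 0.099]
tcp_rot: [-0.065, 0.863, -0.038, -0.499]
wrist_force: [1.1, 2.3, -1.2]
finger_gap: 0.149
grasp_force: 30.0
```

>>> jog_arm(motion="1 -2.6 0 1.5 0 0 0; 1 -2.6 0 1.5 0 0 0; 1 0 0 0 0 0 0; 1 0 0 0 0 0 0")

```text
time: 11.6
position: [0.4665, -0.1672, 0.0931]
tcp_rot: [-0.065, 0.863, -0.038, -0.499]
wrist_force: [2.6, 2.4, 0.0]
finger_gap: 0.144
grasp_force: 30.0
```

>>> jog_arm(motion="1 -2.6 0 1.5 0 0 0; 1 -2.6 0 1.5 0 0 0; 1 0 0 0 0 0 0; 1 0 0 0 0 0 0")

```text
time: 11.93
position: [0.4655, -0.1679, 0.0893]
tcp_rot: [-0.064, 0.862, -0.039, -0.501]
wrist_force: [1.6, 1.7, 6.1]
finger_gap: 0.147
grasp_force: 30.0
```

Run:
```python
from h import *
st()
```

```text
t 11.9333 q [-0.23  0.86  1.25 -0.37  2.03 -1.93] p [ 0.4655 -0.1679  0.0893] y [-0.149  0.989 -0.002] z [-0.859 -0.131 -0.495] F [1.6 1.7 6.1] M [ 0.09  0.25 -0.07] gap 0.147 gf 30.00901534105651
```

>>> jog_arm(motion="1 -1.7 0 1 0 0 0; 1 -1.7 0 1 0 0 0; 1 0 0 0 0 0 0; 1 0 0 0 0 0 0")

```text
time: 12.27
position: [0.4645, -0.168, 0.0874]
tcp_rot: [-0.064, 0.861, -0.039, -0.503]
wrist_force: [0.1, 2.4, 10.2]
finger_gap: 0.149
grasp_force: 30.0
```

Run:
```python
from h import *
st();s=get("scene","s7");t=get("top","t7")
L=np.radians(188.5);l=np.array([np.cos(L),np.sin(L),0]);o=np.array([.521,-.159,.096])
print(proj(s,o+l*.08),proj(s,o+l*.14),proj(t,o),proj(t,o+l*.14))
for x in range(330,380,6):
    a,b=proj(s,o),proj(s,o+l*.14);y0=int(a[1]+(b[1]-a[1])/(b[0]-a[0])*(x-a[0]))-14; print(x,y0," ".join(str(k) for k in s["pixels"][y0:y0+30,x].astype(int).mean(1).astype(int)))
```

```text
t 12.2667 q [-0.23  0.86  1.25 -0.37  2.02 -1.93] p [ 0.4645 -0.168   0.0874] y [-0.149  0.989 -0.003] z [-0.861 -0.131 -0.491] F [ 0.1  2.4 10.2] M [ 0.01  1.04 -0.05] gap 0.149 gf 30.010435401345603
[329.80893346 307.38257897] [365.10201409 320.68695617] [239.29892965 307.28763943] [251.86785259 398.75308024]
330 293 200 200 199 193 195 200 200 205 206 205 207 194 180 175 176 177 175 169 136 107 102 99 114 172 195 197 182 162 139 119
336 295 203 205 204 206 206 205 205 206 205 207 211 206 187 172 176 178 180 177 165 127 102 102 101 121 172 195 204 203 197 195
342 297 208 208 205 207 211 209 212 211 211 212 207 206 205 184 173 177 176 179 173 148 112 97 97 104 141 180 188 194 194 199
348 300 210 205 209 208 211 207 207 207 209 208 211 209 201 182 177 174 177 176 171 135 101 92 88 100 157 189 197 197 201 201
354 302 207 206 207 209 208 212 210 209 209 210 212 211 206 187 175 175 176 175 180 165 128 98 92 96 118 169 195 205 207 210
360 304 207 212 210 209 210 211 214 212 214 211 209 208 207 206 179 170 177 179 179 175 150 108 93 92 99 141 188 206 208 208
366 307 210 214 212 214 209 209 213 211 211 210 205 203 201 195 144 125 129 114 90 85 91 110 155 195 208 209 211 207 207 208
372 309 212 212 213 212 209 208 209 208 209 211 213 213 209 211 209 210 210 209 210 213 215 215 210 212 212 212 210 210 208 205
378 311 212 214 209 212 210 211 212 211 214 212 214 212 213 213 212 213 213 211 213 214 211 211 212 213 211 210 204 203 195 191
```

The lever's centre line in the scene fits the elbow at its seated height (0.096 m) with about 3.5° of droop, so the key has bottomed. I'll let go, back off and regrip farther out with the tool upright.

>>> jog_arm(motion="0 0 0 0 0 0 0; 0 0 0 0 0 0 0; 0 0 0 0 0 0 0; 0 0 0 0 0 0 0; 0 0 0 0 0 0 0; 0 0 0 0 0 0 0")

```text
time: 12.87
position: [0.4662, -0.1675, 0.0833]
tcp_rot: [-0.065, 0.863, -0.038, -0.5]
wrist_force: [0.7, 0.1, 0.3]
finger_gap: 0.496
grasp_force: 0.0
```

>>> jog_arm(motion="0 0 0 -15 0 0 0; 0 0 0 -30 0 0 0; 0 0 0 -30 0 0 0; 0 0 0 -15 0 0 0; 0 17 0 -10 0 0 0; 0 35 0 -20 0 0 0; 0 0 0 0 0 0 0; 0 0 0 0 0 0 0")

```text
time: 13.53
position: [0.5443, -0.1557, 0.1902]
tcp_rot: [-0.064, 0.864, -0.039, -0.498]
wrist_force: [-0.2, 0.2, 0.9]
finger_gap: 0.5
grasp_force: 0.0
```

```bash
cat >> h.py <<'E'
def lever(phi): L=np.radians(phi);return np.array([np.cos(L),np.sin(L),0])
def RL(phi): l=lever(phi);return axes(np.cross([0,0,-1.],l),(0,0,-1))
S=np.array([.521,-.159,0])
E
python3 - <<'E'
from h import *
st();s=get("scene","s8");t=get("top","t8")
p=S+lever(188.5)*.113+[0,0,.16]
plan(p,RL(188.5),0,vmax=30,wmax=6)
l=lever(188.5);o=S+[0,0,.096]
for n,d in (("s",s),("t",t)):print(n,[proj(d,o+(l*np.cos(a)-np.array([0,0,np.sin(a)]))*.14).round(1) for a in np.radians([0,6,12])],proj(d,o).round(1))
c=np.hstack([crop(s,270,260,110,110,3.6),crop(t,190,290,100,130,3.0462)[:396]]);cv2.imwrite("pics/z8.png",c)
print(c.shape)
E
```

```text
t 13.5333 q [-0.2   0.88  0.92 -0.42  2.32 -2.04] p [ 0.5443 -0.1557  0.1902] y [-0.15   0.989 -0.003] z [-0.855 -0.131 -0.502] F [-0.2  0.2  0.9] M [ 0.04 -0.37  0.02] gap 0.5 gf 0.0
0 4 0 12 0 -5.5 0; 0 5 0 11 0 -5.5 0; 0 6 0 11 0 -5.5 0; 0 7 0 11 0 -5.5 0; 0 9 0 9 0 -5.5 0; 0 9 0 9 0 -5.5 0; 0 9 0 8 0 -5.5 0; 0 11 0 7 0 -5.5 0; 0 11 0 6 0 -5.5 0; 0 12 0 5 0 -5.5 0
0 12 0 3 0 -5.5 0
s [array([365.1, 320.7]), array([364.1, 329.4]), array([362.1, 337.5])] [286.7 291.1]
t [array([251.9, 398.8]), array([253.1, 397. ]), array([254.2, 394.4])] [239.3 307.3]
(396, 701, 3)
```

View pics/z8.png

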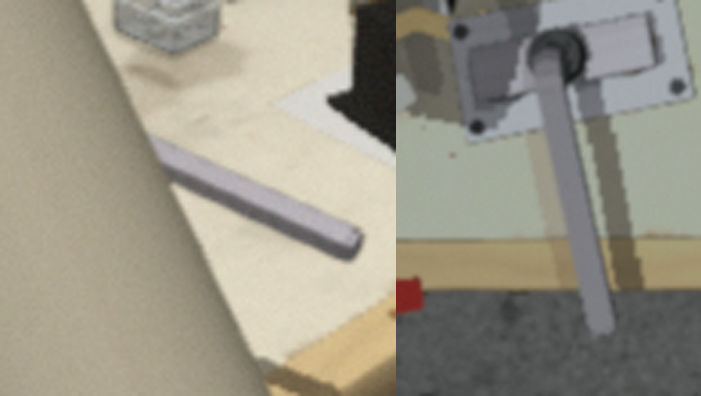

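The key stands in the screw unaided. The scene shows the tip at about px (367.8,326.7), a droop near 4°. The top view shows the screw covered by the elbow at (239,309) and the tip at (257.6,399), so the lever heads about 191.5°.

>>> jog_arm(motion="0 4 0 12 0 -5.5 -0.3; 0 5 0 11 0 -5.5 -0.3; 0 6 0 11 0 -5.5 -0.3; 0 7 -1 11 0 -5.5 -0.3; 0 9 -1 9 0 -5.5 -0.3; 0 9 -1 9 0 -5.5 -0.3; 0 9 -1 8 0 -5.5 -0.3; 0 11 -1 7 0 -5.5 -0.3; 0 11 -1 6 0 -5.5 -0.3; 0 12 0 5 0 -5.5 -0.3")

```text
time: 14.47
position: [0.4216, -0.1814, 0.1618]
tcp_rot: [-0.097, 0.994, 0.009, -0.044]
wrist_force: [-0.0, -0.7, -0.5]
finger_gap: 0.498
grasp_force: 0.0
```

>>> jog_arm(motion="0 12 0 3 0 -5.5 0; 0 0 0 0 0 0 0; 0 0 0 0 0 0 0")

```text
time: 14.72
position: [0.4077, -0.1836, 0.1599]
tcp_rot: [-0.094, 0.995, 0.014, 0.001]
wrist_force: [-0.1, 0.2, 0.1]
finger_gap: 0.501
grasp_force: 0.0
```

Run:
```python
from h import *
t=load("t8");a=onz(t,257.6,398.5,.087);print(a,np.degrees(np.arctan2(*(a-S)[1::-1]))%360,np.linalg.norm((a-S)[:2]))
st();ph=191.5
p=S+lever(ph)*.113+[0,0,.088-.019]
print("above");P,Q=plan(p+[0,0,.05],RL(ph),0,vmax=30);print("down");plan(p,RL(ph),0,vmax=18,p0=P,R0=Q)
```

```text
[ 0.38173339 -0.18727397  0.087     ] 191.4762385494163 0.14210772811580685
t 14.7167 q [-0.6   0.12  1.83  0.03  1.21 -2.37] p [ 0.4077 -0.1836  0.1599] y [-0.188  0.982  0.028] z [-0.     0.029 -1.   ] F [-0.1  0.2  0.1] M [ 0.03 -0.04  0.01] gap 0.501 gf 0.0
above
0 -1 0 20 0.8 0.1 -0.3; 0 -2 1 21 0.8 0.1 -0.3
down
0 0 0 17 0 0 0; 0 0 0 16 0 0 0; 0 0 0 17 0 0 0
```

>>> jog_arm(motion="0 -1 0 20 0.8 0 -0.3; 0 -2 1 21 0.8 0 -0.3; 0 0 0 17 0 0 0; 0 0 0 16 0 0 0; 0 0 0 17 0 0 0; 0 0 0 0 0 0 0; 0 0 0 0 0 0 0")

```text
time: 15.3
position: [0.4143, -0.1811, 0.0686]
tcp_rot: [-0.102, 0.995, 0.001, 0.002]
wrist_force: [-0.3, -1.0, 0.5]
finger_gap: 0.498
grasp_force: 0.0
```

>>> jog_arm(motion="1 0 0 0 0 0 0; 1 0 0 0 0 0 0; 1 0 0 0 0 0 0; 1 0 0 0 0 0 0; 1 0 0 0 0 0 0; 1 0 0 0 0 0 0; 1 0 0 0 0 0 0; 1 0 0 0 0 0 0")

```text
time: 15.97
position: [0.4139, -0.1816, 0.0699]
tcp_rot: [-0.101, 0.995, -0.0, 0.004]
wrist_force: [-0.1, 0.3, -0.6]
finger_gap: 0.146
grasp_force: 30.0
```

```bash
cat >> h.py <<'E'
def arc(dphi,n,clos=1,ph0=None,rad=None,z=None):
    "rows for a clockwise arc of dphi deg about the screw from the present pose; also torque"
    s=env.sense();p=np.array(s["position"]);R=Ro.from_quat(s["tcp_rot"]);x=R.apply([1,0,0]);v=p-S
    ph=np.degrees(np.arctan2(v[1],v[0]))%360;rad=np.hypot(*v[:2]);psi=np.degrees(np.arctan2(x[1],x[0]))%360
    F=np.array(s["wrist_force"]);M=np.array(s["moment"])
    T=M[2]+v[0]*F[1]-v[1]*F[0]   # reaction on tool, ccw positive: resists clockwise turning
    print("pos angle",round(ph,2),"tool x",round(psi,2),"rad",round(rad*1000,1),"z",round(p[2],4),"T",round(T,2),"r x F",round(v[0]*F[1]-v[1]*F[0],2),"F",F.round(1),"M",M.round(2))
    a=np.radians(dphi/n)
    # tool x = outward, tool y = x rotated -90 deg (clockwise side)
    d=np.radians(ph-psi)
    sx,sy=-rad*1000*(1-np.cos(a)),rad*1000*np.sin(a)
    q=np.array([sx*np.cos(d)+sy*np.sin(d),sy*np.cos(d)-sx*np.sin(d)])
    print("row x,y,turn",q.round(2),dphi/n)
E
python3 - <<'E'
from h import *
st();arc(3.5,1)
E
```

```text
t 15.9667 q [-0.57  0.21  1.97  0.01  0.95 -2.35] p [ 0.4139 -0.1816  0.0699] y [-0.201  0.98  -0.002] z [ 0.008  0.    -1.   ] F [-0.1  0.3 -0.6] M [ 0.19 -0.08  0.03] gap 0.146 gf 29.990796209312975
pos angle 191.9 tool x 191.62 rad 109.5 z 0.0699 T -0.01 r x F -0.04 F [-0.1  0.3 -0.6] M [ 0.19 -0.08  0.03]
row x,y,turn [-0.17  6.68] 3.5
```

>>> jog_arm(motion="1 0 4.8 0 0 0 2.5; 1 0 4.8 0 0 0 2.5; 1 0 4.8 0 0 0 2.5; 1 0 4.8 0 0 0 2.5; 1 0 4.8 0 0 0 2.5; 1 0 4.8 0 0 0 2.5; 1 0 0 0 0 0 0; 1 0 0 0 0 0 0")

```text
time: 16.63
position: [0.4117, -0.1551, 0.0703]
tcp_rot: [0.028, 1.0, -0.002, 0.004]
wrist_force: [-0.7, -4.2, 1.5]
finger_gap: 0.146
grasp_force: 30.1
```

Run:
```python
from h import *
st();arc(2.5,1)
```

```text
t 16.6333 q [-0.52  0.2   1.99  0.    0.94 -2.03] p [ 0.4117 -0.1551  0.0703] y [ 0.055  0.998 -0.004] z [ 0.008 -0.004 -1.   ] F [-0.7 -4.2  1.5] M [-1.03  0.25  0.27] gap 0.146 gf 30.146634536795318
pos angle 177.94 tool x 176.83 rad 109.4 z 0.0703 T 0.72 r x F 0.46 F [-0.7 -4.2  1.5] M [-1.03  0.25  0.27]
row x,y,turn [-0.01  4.77] 2.5
```

>>> jog_arm(motion="1 0 4.8 0 0 0 2.4; 1 0 4.8 0 0 0 2.4; 1 0 4.8 0 0 0 2.4; 1 0 4.8 0 0 0 2.4; 1 0 4.8 0 0 0 2.4; 1 0 4.8 0 0 0 2.4; 1 0 4.8 0 0 0 2.4; 1 0 4.8 0 0 0 2.4; 1 0 4.8 0 0 0 2.4; 1 0 0 0 0 0 0")

```text
time: 17.47
position: [0.4215, -0.1133, 0.0702]
tcp_rot: [0.215, 0.977, -0.001, 0.005]
wrist_force: [-1.4, -7.5, -0.4]
finger_gap: 0.144
grasp_force: 30.0
```

Run:
```python
from h import *
st();arc(2.5,1)
```

```text
t 17.4667 q [-0.42  0.19  2.   -0.    0.94 -1.56] p [ 0.4215 -0.1133  0.0702] y [ 0.42   0.907 -0.001] z [ 0.008 -0.005 -1.   ] F [-1.4 -7.5 -0.4] M [-1.45  0.26  0.12] gap 0.144 gf 30.003303629346192
pos angle 155.34 tool x 155.15 rad 109.5 z 0.0702 T 0.93 r x F 0.81 F [-1.4 -7.5 -0.4] M [-1.45  0.26  0.12]
row x,y,turn [-0.09  4.78] 2.5
```

>>> jog_arm(motion="1 0 4.8 0 0 0 2.5; 1 0 4.8 0 0 0 2.5; 1 0 4.8 0 0 0 2.5; 1 0 4.8 0 0 0 2.5; 1 0 4.8 0 0 0 2.5; 1 0 4.8 0 0 0 2.5; 1 0 0 0 0 0 0")

```text
time: 18.05
position: [0.4366, -0.0892, 0.0702]
tcp_rot: [0.341, 0.94, -0.001, 0.005]
wrist_force: [-1.3, -8.1, -0.7]
finger_gap: 0.145
grasp_force: 30.0
```

Run:
```python
from h import *
arc(4,2)
```

```text
pos angle 140.4 tool x 140.16 rad 109.6 z 0.0702 T 0.88 r x F 0.77 F [-1.3 -8.1 -0.7] M [-1.61  0.24  0.11]
row x,y,turn [-0.05  3.82] 2.0
```

>>> jog_arm(motion="1 0 3.8 0 0 0 2; 1 0 3.8 0 0 0 2; 1 0 0 0 0 0 0; 1 0 0 0 0 0 0")

```text
time: 18.38
position: [0.4413, -0.0838, 0.0702]
tcp_rot: [0.373, 0.928, -0.001, 0.005]
wrist_force: [-0.3, -7.7, -0.2]
finger_gap: 0.144
grasp_force: 30.0
```

Run:
```python
from h import *
arc(4,2)
```

```text
pos angle 136.67 tool x 136.24 rad 109.6 z 0.0702 T 0.79 r x F 0.64 F [-0.3 -7.7 -0.2] M [-1.64  0.22  0.15]
row x,y,turn [-0.04  3.83] 2.0
```

>>> jog_arm(motion="1 0 3.8 0 0 0 2; 1 0 3.8 0 0 0 2; 1 0 0 0 0 0 0; 1 0 0 0 0 0 0")

```text
time: 18.72
position: [0.4465, -0.0785, 0.0702]
tcp_rot: [0.405, 0.914, -0.001, 0.005]
wrist_force: [-1.4, -8.2, -0.9]
finger_gap: 0.144
grasp_force: 30.0
```

Run:
```python
from h import *
arc(4,2)
```

```text
pos angle 132.76 tool x 132.24 rad 109.7 z 0.0702 T 0.97 r x F 0.73 F [-1.4 -8.2 -0.9] M [-1.72  0.21  0.25]
row x,y,turn [-0.03  3.83] 2.0
```

>>> jog_arm(motion="1 -0.5 3.8 0 0 0 1.9; 1 -0.5 3.8 0 0 0 1.9; 1 0 0 0 0 0 0; 1 0 0 0 0 0 0")

```text
time: 19.05
position: [0.4519, -0.0737, 0.07]
tcp_rot: [0.435, 0.9, -0.001, 0.004]
wrist_force: [-2.7, -8.2, 0.8]
finger_gap: 0.144
grasp_force: 30.1
```

Run:
```python
from h import *
arc(4,2)
```

```text
pos angle 129.02 tool x 128.43 rad 109.7 z 0.07 T 0.97 r x F 0.79 F [-2.7 -8.2  0.8] M [-1.56  0.43  0.18]
row x,y,turn [-0.03  3.83] 2.0
```

>>> jog_arm(motion="1 -0.7 3.8 0 0 0 1.9; 1 -0.7 3.8 0 0 0 1.9; 1 0 0 0 0 0 0; 1 0 0 0 0 0 0")

```text
time: 19.38
position: [0.4576, -0.0694, 0.0698]
tcp_rot: [0.465, 0.885, -0.001, 0.002]
wrist_force: [-3.4, -5.1, 2.0]
finger_gap: 0.143
grasp_force: 30.1
```

Run:
```python
from h import *
arc(4,2)
```

```text
pos angle 125.3 tool x 124.62 rad 109.8 z 0.0698 T 0.91 r x F 0.62 F [-3.4 -5.1  2. ] M [-1.19  0.61  0.28]
row x,y,turn [-0.02  3.83] 2.0
```

>>> jog_arm(motion="1 -0.3 3.9 0 0 0 1.8; 1 -0.3 3.9 0 0 0 1.8; 1 0 0 0 0 0 0; 1 0 0 0 0 0 0")

```text
time: 19.72
position: [0.4637, -0.0653, 0.0697]
tcp_rot: [0.492, 0.87, -0.001, 0.001]
wrist_force: [-3.9, -5.1, 1.8]
finger_gap: 0.148
grasp_force: 30.0
```

Run:
```python
from h import *
arc(4,2)
```

```text
pos angle 121.47 tool x 121.01 rad 109.8 z 0.0697 T 0.85 r x F 0.66 F [-3.9 -5.1  1.8] M [-1.12  0.8   0.19]
row x,y,turn [-0.04  3.83] 2.0
```

>>> jog_arm(motion="1 -0.3 3.9 0 0 0 1.8; 1 -0.3 3.9 0 0 0 1.8; 1 0 0 0 0 0 0; 1 0 0 0 0 0 0")

```text
time: 20.05
position: [0.4698, -0.0618, 0.0696]
tcp_rot: [0.519, 0.854, -0.001, 0.001]
wrist_force: [-5.4, -4.0, 3.1]
finger_gap: 0.145
grasp_force: 30.0
```

Run:
```python
from h import *
arc(4,2)
```

```text
pos angle 117.79 tool x 117.41 rad 109.9 z 0.0696 T 0.87 r x F 0.73 F [-5.4 -4.   3.1] M [-1.11  1.07  0.14]
row x,y,turn [-0.04  3.84] 2.0
```

>>> jog_arm(motion="1 -0.3 3.9 0 0 0 1.9; 1 -0.3 3.9 0 0 0 1.9; 1 0 0 0 0 0 0; 1 0 0 0 0 0 0")

```text
time: 20.38
position: [0.4753, -0.0589, 0.0692]
tcp_rot: [0.547, 0.837, -0.002, -0.001]
wrist_force: [-8.1, -5.9, 2.9]
finger_gap: 0.145
grasp_force: 30.2
```

Run:
```python
from h import *
arc(4,2)
```

```text
pos angle 114.56 tool x 113.66 rad 110.0 z 0.0692 T 1.37 r x F 1.08 F [-8.1 -5.9  2.9] M [-1.28  1.55  0.29]
row x,y,turn [-0.01  3.84] 2.0
```

>>> jog_arm(motion="1 -0.2 1.8 0 0 0 0.8; 1 -0.2 1.6 0 0 0 0.7; 1 0 0 0 0 0 0; 1 0 0 0 0 0 0; 1 0 0 0 0 0 0")

```text
time: 20.8
position: [0.4775, -0.0579, 0.069]
tcp_rot: [0.558, 0.83, -0.002, -0.002]
wrist_force: [-8.0, -5.8, 3.3]
finger_gap: 0.148
grasp_force: 30.3
```

Run:
```python
from h import *
arc(4,2)
```

```text
pos angle 113.29 tool x 112.17 rad 110.1 z 0.069 T 1.39 r x F 1.06 F [-8.  -5.8  3.3] M [-1.24  1.77  0.33]
row x,y,turn [0.01 3.84] 2.0
```

>>> jog_arm(motion="1 -0.2 1.8 0 0 0 0.6; 1 -0.2 1.6 0 0 0 0.6; 1 0 0 0 0 0 0; 1 0 0 0 0 0 0; 1 0 0 0 0 0 0")

```text
time: 21.22
position: [0.4796, -0.0569, 0.0688]
tcp_rot: [0.567, 0.824, -0.003, -0.003]
wrist_force: [-10.5, -5.6, 3.8]
finger_gap: 0.145
grasp_force: 30.3
```

Run:
```python
from h import *
for i in range(3):
    arc(4,2); vision.get_image("top")
```

```text
pos angle 112.05 tool x 110.98 rad 110.2 z 0.0688 T 1.65 r x F 1.3 F [-10.5  -5.6   3.8] M [-1.22  2.07  0.35]
row x,y,turn [0.   3.85] 2.0
pos angle 112.06 tool x 110.98 rad 110.2 z 0.0688 T 1.71 r x F 1.32 F [-10.5  -6.    4.1] M [-1.21  2.06  0.38]
row x,y,turn [0.01 3.85] 2.0
pos angle 112.07 tool x 110.98 rad 110.2 z 0.0688 T 1.6 r x F 1.27 F [-9.8 -6.4  2.9] M [-1.27  2.04  0.34]
row x,y,turn [0.01 3.85] 2.0
```

>>> jog_arm(motion="1 -0.1 1.4 0 0 0 0.5; 1 -0.1 1.4 0 0 0 0.5; 1 0 0 0 0 0 0; 1 0 0 0 0 0 0; 1 0 0 0 0 0 0")

```text
time: 21.78
position: [0.4814, -0.0561, 0.0687]
tcp_rot: [0.574, 0.819, -0.004, -0.003]
wrist_force: [-11.4, -5.7, 4.1]
finger_gap: 0.148
grasp_force: 30.3
```

Run:
```python
from h import *
for i in range(4):
    arc(4,2); vision.get_image("top")
```

```text
pos angle 111.03 tool x 109.99 rad 110.3 z 0.0687 T 1.79 r x F 1.4 F [-11.4  -5.7   4.1] M [-1.33  2.28  0.39]
row x,y,turn [0.   3.85] 2.0
pos angle 111.02 tool x 109.99 rad 110.2 z 0.0687 T 1.83 r x F 1.41 F [-11.5  -5.7   4.2] M [-1.32  2.26  0.43]
row x,y,turn [0.   3.85] 2.0
pos angle 111.03 tool x 109.99 rad 110.2 z 0.0687 T 1.86 r x F 1.5 F [-12.   -6.6   3.7] M [-1.29  2.27  0.36]
row x,y,turn [0.   3.85] 2.0
pos angle 111.03 tool x 109.99 rad 110.2 z 0.0687 T 1.74 r x F 1.39 F [-11.1  -6.2   4.2] M [-1.31  2.25  0.35]
row x,y,turn [0.   3.85] 2.0
```

>>> jog_arm(motion="1 0 0.9 0 0 0 0.3; 1 0 0.9 0 0 0 0.3; 1 0 0 0 0 0 0; 1 0 0 0 0 0 0; 1 0 0 0 0 0 0")

```text
time: 22.4
position: [0.4826, -0.0556, 0.0686]
tcp_rot: [0.578, 0.816, -0.004, -0.004]
wrist_force: [-11.5, -5.7, 4.1]
finger_gap: 0.146
grasp_force: 30.3
```

Run:
```python
from h import *
for i in range(4):
    arc(4,2); vision.get_image("top")
```

```text
pos angle 110.37 tool x 109.4 rad 110.3 z 0.0686 T 1.79 r x F 1.41 F [-11.5  -5.7   4.1] M [-1.41  2.42  0.38]
row x,y,turn [-0.    3.85] 2.0
pos angle 110.37 tool x 109.4 rad 110.3 z 0.0686 T 1.81 r x F 1.43 F [-11.6  -6.2   4. ] M [-1.42  2.38  0.38]
row x,y,turn [-0.    3.85] 2.0
pos angle 110.38 tool x 109.4 rad 110.3 z 0.0686 T 1.85 r x F 1.49 F [-12.3  -5.8   3.5] M [-1.36  2.41  0.36]
row x,y,turn [-0.    3.85] 2.0
pos angle 110.37 tool x 109.4 rad 110.3 z 0.0686 T 1.79 r x F 1.43 F [-11.5  -6.3   4.5] M [-1.44  2.4   0.36]
row x,y,turn [-0.    3.85] 2.0
```

>>> jog_arm(motion="1 0 1 0 0 0 0.4; 1 0 1 0 0 0 0.4; 1 0 0 0 0 0 0; 1 0 0 0 0 0 0; 1 0 0 0 0 0 0")

```text
time: 23.02
position: [0.484, -0.0551, 0.0685]
tcp_rot: [0.583, 0.812, -0.004, -0.004]
wrist_force: [-13.7, -6.3, 4.5]
finger_gap: 0.143
grasp_force: 30.3
```

Run:
```python
from h import *
for i in range(4):
    arc(-6,3); vision.get_image("top")
```

```text
pos angle 109.61 tool x 108.61 rad 110.3 z 0.0685 T 2.01 r x F 1.65 F [-13.7  -6.3   4.5] M [-1.5   2.58  0.36]
row x,y,turn [-0.13 -3.85] -2.0
pos angle 109.61 tool x 108.61 rad 110.3 z 0.0685 T 2.03 r x F 1.7 F [-14.   -6.7   4.2] M [-1.49  2.57  0.33]
row x,y,turn [-0.13 -3.85] -2.0
pos angle 109.62 tool x 108.61 rad 110.3 z 0.0685 T 1.86 r x F 1.51 F [-12.3  -6.3   4.5] M [-1.45  2.49  0.34]
row x,y,turn [-0.13 -3.85] -2.0
pos angle 109.63 tool x 108.61 rad 110.3 z 0.0685 T 1.96 r x F 1.57 F [-12.6  -6.9   5.3] M [-1.48  2.53  0.4 ]
row x,y,turn [-0.14 -3.85] -2.0
```

About 1.95 N m at the stop. Now I'll ease off and let go.

>>> jog_arm(motion="1 0 -3.8 0 0 0 -2; 1 0 -3.8 0 0 0 -2; 1 0 -3.8 0 0 0 -2; 1 0 -2 0 0 0 -1; 1 0 0 0 0 0 0; 1 0 0 0 0 0 0")

```text
time: 23.72
position: [0.4744, -0.0593, 0.0691]
tcp_rot: [0.534, 0.846, -0.002, -0.002]
wrist_force: [-9.2, -4.5, 4.2]
finger_gap: 0.15
grasp_force: 30.0
```

Run:
```python
from h import *
arc(-2,1)
```

```text
pos angle 115.06 tool x 115.47 rad 110.0 z 0.0691 T 1.06 r x F 1.13 F [-9.2 -4.5  4.2] M [-1.13  1.86 -0.06]
row x,y,turn [-0.04 -3.84] -2.0
```

>>> jog_arm(motion="1 0 -3.8 0 0 0 -1.6; 1 0 -3.8 0 0 0 -1.6; 1 0 -3.8 0 0 0 -1.6; 1 0 0 0 0 0 0; 1 0 0 0 0 0 0")

```text
time: 24.13
position: [0.4667, -0.0636, 0.0695]
tcp_rot: [0.499, 0.867, 0.0, -0.0]
wrist_force: [-5.2, -2.6, 2.6]
finger_gap: 0.148
grasp_force: 30.0
```

Run:
```python
from h import *
arc(-2,1)
```

```text
pos angle 119.65 tool x 120.18 rad 109.8 z 0.0695 T 0.57 r x F 0.64 F [-5.2 -2.6  2.6] M [-0.46  1.03 -0.07]
row x,y,turn [-0.03 -3.83] -2.0
```

>>> jog_arm(motion="1 0 -3.8 0 0 0 -1.8; 1 0 -3.8 0 0 0 -1.8; 1 0 -1.5 0 0 0 -0.6; 1 0 0 0 0 0 0; 1 0 0 0 0 0 0")

```text
time: 24.55
position: [0.4608, -0.0675, 0.0697]
tcp_rot: [0.467, 0.884, 0.002, 0.001]
wrist_force: [-4.5, 2.2, 3.2]
finger_gap: 0.146
grasp_force: 30.1
```

Run:
```python
from h import *
arc(-2,1)
```

```text
pos angle 123.35 tool x 124.26 rad 109.6 z 0.0697 T 0.12 r x F 0.28 F [-4.5  2.2  3.2] M [ 0.13  1.02 -0.16]
row x,y,turn [-0.01 -3.83] -2.0
```

>>> jog_arm(motion="0 0 0 0 0 0 0; 0 0 0 0 0 0 0; 0 0 0 0 0 0 0; 0 0 0 0 0 0 0; 0 0 0 0 0 0 0; 0 0 0 0 0 0 0")

```text
time: 25.05
position: [0.4636, -0.0686, 0.0703]
tcp_rot: [0.467, 0.884, 0.002, 0.004]
wrist_force: [0.2, 0.5, 0.7]
finger_gap: 0.497
grasp_force: 0.0
```

>>> jog_arm(motion="0 0 0 -15 0 0 0; 0 0 0 -30 0 0 0; 0 0 0 -40 0 0 0; 0 0 0 -40 0 0 0; 0 20 0 -30 0 0 0; 0 40 0 0 0 0 0; 0 40 0 0 0 0 0; 0 0 0 0 0 0 0; 0 0 0 0 0 0 0")

```text
time: 25.8
position: [0.4046, 0.0152, 0.2252]
tcp_rot: [0.466, 0.885, 0.002, 0.004]
wrist_force: [0.3, 0.5, -0.4]
finger_gap: 0.503
grasp_force: 0.0
```

Run:
```python
from h import *
st();s=get("scene","s9");t=get("top","t9")
for ph in(118,121,124,127):
  l=lever(ph);o=S+[0,0,.096]
  for a in (0,6,12):
    A=np.radians(a);e=o+(l*np.cos(A)-np.array([0,0,np.sin(A)]))*.14;print(ph,a,"s",proj(s,e).round(1),"t",proj(t,e).round(1))
print("o",proj(s,o),proj(t,o))
c=np.hstack([crop(s,250,230,130,130,3),crop(t,180,270,130,130,3)]);cv2.imwrite("pics/z9.png",c)
```

```text
t 25.8 q [-0.14 -0.    1.79  0.    1.34 -0.74] p [0.4046 0.0152 0.2252] y [0.824 0.566 0.007] z [ 0.009 -0.    -1.   ] F [ 0.3  0.5 -0.4] M [-0.04  0.07 -0.02] gap 0.503 gf 0.0
118 0 s [252.3 340.3] t [159. 351.]
118 6 s [252.8 349.3] t [162.3 350.4]
118 12 s [253.7 357.4] t [166.2 349.3]
121 0 s [257.6 341.1] t [161.2 355.2]
121 6 s [258.  350.2] t [164.4 354.5]
121 12 s [258.7 358.3] t [168.3 353.2]
124 0 s [263.  341.9] t [163.6 359.3]
124 6 s [263.3 350.9] t [166.8 358.4]
124 12 s [263.9 359. ] t [170.6 357.1]
127 0 s [268.5 342.4] t [166.3 363.2]
127 6 s [268.7 351.5] t [169.4 362.3]
127 12 s [269.2 359.6] t [173.1 360.8]
o [286.69285645 291.12917912] [239.29892965 307.28763943]
```

I have used up my ten views, so the final check is numeric, using the difference against the first pictures.

Run:
```python
from h import *
s=load("s9");t=load("t9");s0=load("scene0");t0=load("top0")
for n,a,b,(u0,u1,v0,v1) in (("s",s,s0,(240,310,275,370)),("t",t,t0,(140,270,285,375))):
    df=np.abs(a["pixels"].astype(int)-b["pixels"]).sum(2)
    p=a["pixels"].astype(int); m=((df>40)&(p.max(2)-p.min(2)<22)&(p.mean(2)>75))[v0:v1,u0:u1].astype(np.uint8)
    m=cv2.morphologyEx(m,cv2.MORPH_OPEN,np.ones((3,3)))
    k,l,stt,c=cv2.connectedComponentsWithStats(m)
    for i in range(1,k):
        if stt[i,4]>60:
            pts=np.argwhere(l==i)[:,::-1].astype(np.float32);r=cv2.minAreaRect(pts);print(n,stt[i,4],stt[i,:4]+[u0,v0,0,0],"rect c",np.round(np.array(r[0])+[u0,v0],1),np.round(r[1],1),round(r[2],1),(np.round(cv2.boxPoints(r)+[u0,v0],1)).tolist())
# bystanders unchanged?
for n,X in (("bottle",(.608,-.485,.03)),("case",(.677,-.074,.005)),("block",(.726,-.345,.01))):
    for q,a,b in(("s",s,s0),("t",t,t0)):
        u,v=proj(a,np.array(X)).astype(int);print(n,q,(u,v),np.abs(a["pixels"][v-14:v+14,u-14:u+14].astype(int)-b["pixels"][v-14:v+14,u-14:u+14]).mean().round(2))
```

```text
s 70 [263 275  11   9] rect c [268. 279.] [ 8. 10.] 90.0 [[263.0, 275.0], [273.0, 275.0], [273.0, 283.0], [263.0, 283.0]]
s 78 [261 282  14   9] rect c [267.1 286.7] [ 7.8 13.3] 76.0 [[259.6, 284.6], [272.6, 281.4], [274.5, 288.9], [261.5, 292.1]]
s 3769 [240 287  70  83] rect c [274.5 328. ] [82. 69.] 90.0 [[240.0, 287.0], [309.0, 287.0], [309.0, 369.0], [240.0, 369.0]]
s 123 [241 361  21   9] rect c [251. 365.] [ 8. 20.] 90.0 [[241.0, 361.0], [261.0, 361.0], [261.0, 369.0], [241.0, 369.0]]
t 101 [140 310  12  15] rect c [143.8 315.3] [ 8.5 17.7] 45.0 [[134.5, 318.5], [147.0, 306.0], [153.0, 312.0], [140.5, 324.5]]
t 2078 [140 309  93  61] rect c [182.4 334.3] [ 38.6 109. ] 57.0 [[126.2, 347.8], [217.6, 288.4], [238.7, 320.8], [147.3, 380.2]]
t 441 [179 343  33  26] rect c [198.6 360.4] [17.4 40.6] 53.7 [[177.1, 365.4], [209.9, 341.4], [220.1, 355.4], [187.4, 379.4]]
bottle s (np.int64(373), np.int64(251)) 29.58
bottle t (np.int64(438), np.int64(254)) 2.41
case s (np.int64(185), np.int64(323)) 30.3
case t (np.int64(200), np.int64(220)) 2.09
block s (np.int64(284), np.int64(262)) 41.68
block t (np.int64(353), np.int64(190)) 2.44
```

Run:
```python
from h import *
plan((.25,.45,.28),Ro.from_quat(env.sense()["tcp_rot"]),0)
```

```text
0 37 10 -5 0 0 0; 0 38 10 -4 0 0 0; 0 37 9 -5 0 0 0; 0 37 10 -5 0 0 0; 0 38 10 -5 0 0 0; 0 37 10 -4 0 0 0; 0 37 10 -5 0 0 0; 0 38 9 -5 0 0 0; 0 37 10 -5 0 0 0; 0 37 10 -4 0 0 0
0 38 10 -5 0 0 0; 0 37 10 -5 0 0 0
```

>>> jog_arm(motion="0 37 10 -5 0 0 0; 0 37 10 -5 0 0 0; 0 37 10 -5 0 0 0; 0 37 10 -5 0 0 0; 0 37 10 -5 0 0 0; 0 37 10 -5 0 0 0; 0 37 10 -5 0 0 0; 0 37 10 -5 0 0 0; 0 37 10 -5 0 0 0; 0 37 10 -5 0 0 0")

```text
time: 26.73
position: [0.2797, 0.3778, 0.2736]
tcp_rot: [0.468, 0.884, 0.002, 0.004]
wrist_force: [0.0, -1.1, -0.3]
finger_gap: 0.503
grasp_force: 0.0
```

>>> jog_arm(motion="0 37 10 -5 0 0 0; 0 37 10 -5 0 0 0; 0 0 0 0 0 0 0; 0 0 0 0 0 0 0")

```text
time: 27.07
position: [0.2546, 0.4499, 0.2826]
tcp_rot: [0.466, 0.885, 0.001, 0.003]
wrist_force: [-0.3, -0.5, 0.6]
finger_gap: 0.505
grasp_force: 0.0
```

```bash
cat > chk.py <<'E'
from h import *
st();s=get("scene","s10");t=get("top","t10");s0=load("scene0");t0=load("top0")
for n,a,b,(u0,u1,v0,v1) in (("s",s,s0,(235,330,275,375)),("t",t,t0,(140,270,285,375))):
    df=np.abs(a["pixels"].astype(int)-b["pixels"]).sum(2)
    p=a["pixels"].astype(int); d=(p[...,2]-p[...,0]) # bluish steel
    m=((df>40)&(d>0)&(p.mean(2)>70))[v0:v1,u0:u1].astype(np.uint8)
    k,l,stt,c=cv2.connectedComponentsWithStats(m)
    for i in range(1,k):
        if stt[i,4]>60:
            pts=np.argwhere(l==i)[:,::-1].astype(np.float32);r=cv2.minAreaRect(pts);print(n,stt[i,4],"rect c",np.round(np.array(r[0])+[u0,v0],1),np.round(r[1],1),round(r[2],1),(np.round(cv2.boxPoints(r)+[u0,v0],1)).tolist())
for n,X in (("bottle",(.608,-.485,.03)),("case",(.677,-.074,.005)),("block",(.726,-.345,.01))):
    for q,a,b in(("s",s,s0),("t",t,t0)):
        u,v=proj(a,np.array(X)).astype(int);print(n,q,(u,v),np.abs(a["pixels"][v-14:v+14,u-14:u+14].astype(int)-b["pixels"][v-14:v+14,u-14:u+14]).mean().round(2))
for ph in (124,128,132):
    for a in (0,4,8,12):
        A=np.radians(a);o=S+[0,0,.096];e=o+(lever(ph)*np.cos(A)-np.array([0,0,np.sin(A)]))*.14;print(ph,a,proj(s,e).round(1),proj(t,e).round(1))
E
python3 chk.py
```

```text
t 27.0667 q [ 0.93  0.15  1.48 -0.01  1.51  0.33] p [0.2546 0.4499 0.2826] y [0.825 0.565 0.005] z [ 0.007 -0.001 -1.   ] F [-0.3 -0.5  0.6] M [-0.11  0.04  0.03] gap 0.505 gf 0.0
t 891 rect c [203.9 337.2] [14.5 94. ] 51.3 [[162.7, 360.9], [236.1, 302.1], [245.2, 313.5], [171.8, 372.2]]
bottle s (np.int64(373), np.int64(251)) 3.3
bottle t (np.int64(438), np.int64(254)) 1.09
case s (np.int64(185), np.int64(323)) 1.88
case t (np.int64(200), np.int64(220)) 1.26
block s (np.int64(284), np.int64(262)) 1.78
block t (np.int64(353), np.int64(190)) 0.91
124 0 [263.  341.9] [163.6 359.3]
124 4 [263.2 348. ] [165.7 358.8]
124 8 [263.5 353.7] [168. 358.]
124 12 [263.9 359. ] [170.6 357.1]
128 0 [270.3 342.6] [167.2 364.5]
128 4 [270.4 348.7] [169.2 363.9]
128 8 [270.6 354.4] [171.4 363.1]
128 12 [270.9 359.7] [174. 362.]
132 0 [277.7 343. ] [171.1 369.4]
132 4 [277.8 349.1] [173.  368.8]
132 8 [277.9 354.9] [175.2 367.9]
132 12 [278.1 360.2] [177.7 366.7]
```

Run:
```python
from h import *
s=load("s10");s0=load("scene0")
g=cv2.cvtColor(s["pixels"],cv2.COLOR_RGB2GRAY).astype(int)
df=np.abs(s["pixels"].astype(int)-s0["pixels"]).sum(2)>40
for v in range(272,366,5): 
    i=np.where(df[v,245:315])[0]; print(v,(i.min()+245,i.max()+245,len(i)) if len(i) else "-", " ".join(map(str,g[v,252:306:2])))
S3=S+[0,0,.103]; print("elbow top",proj(s,S3),"o",proj(s,S+[0,0,.096]),"elbow top if 10mm high",proj(s,S3+[0,0,.01]))
for ph in (126,129):print(ph,[proj(s,S+[0,0,.096]+(lever(ph)*np.cos(a)-np.array([0,0,np.sin(a)]))*.14).round(1) for a in np.radians([0,5,10])])
```

```text
272 - 193 190 188 194 194 197 196 195 197 196 200 202 201 202 201 199 194 194 199 200 202 202 203 202 203 200 193
277 - 194 193 198 199 197 196 196 195 196 200 202 204 202 201 202 200 197 198 198 192 190 197 199 198 193 192 186
282 - 199 202 202 203 201 199 201 197 200 202 204 204 205 204 203 203 197 193 186 177 171 177 178 180 178 180 180
287 - 198 203 202 201 205 206 205 203 206 204 204 202 200 199 201 197 191 182 174 169 174 180 183 184 174 175 183
292 (np.int64(281), np.int64(288), 8) 200 202 202 199 196 196 197 197 197 197 196 193 194 190 191 174 160 161 175 190 186 183 184 180 179 180 183
297 (np.int64(279), np.int64(291), 13) 207 205 207 204 202 200 198 198 200 203 206 204 204 191 154 156 161 158 124 118 202 202 202 197 199 196 190
302 (np.int64(277), np.int64(291), 15) 209 205 204 206 205 203 208 207 205 206 209 206 203 161 153 158 164 145 87 119 199 202 206 203 199 196 193
307 (np.int64(275), np.int64(290), 15) 206 204 204 207 211 207 207 206 205 208 202 200 171 152 160 161 158 90 95 86 82 94 172 193 201 203 205
312 (np.int64(274), np.int64(284), 11) 205 204 204 206 203 206 
[... 1031 characters left out ...]
 129
352 (np.int64(263), np.int64(285), 17) 198 205 207 203 181 162 117 104 102 119 107 72 66 59 79 90 125 193 205 209 207 209 192 133 107 140 200
357 (np.int64(266), np.int64(284), 17) 121 129 153 185 200 211 205 169 128 153 169 120 95 96 93 100 182 205 210 191 134 111 135 190 206 208 211
362 (np.int64(272), np.int64(282), 11) 205 193 170 118 121 115 123 131 159 192 164 95 73 58 67 155 191 132 107 140 198 210 212 212 210 211 210
elbow top [286.69610687 287.09712273] o [286.69285645 291.12917912] elbow top if 10mm high [286.70078645 281.29223047]
126 [array([266.6, 342.3]), array([266.8, 349.9]), array([267.2, 356.8])]
129 [array([272.1, 342.7]), array([272.3, 350.3]), array([272.6, 357.3])]
```

```bash
python3 -c "
from rig import close_job
print(close_job())"
```

```text
the job is handed in; nothing more can be done
None
```

The job is handed in: the hex key is seated by its short arm and let go, the screw was turned clockwise to its stop and pulled up to about 1.95 N m by the wrist sensor, and the bottle, watch case and steel block show no movement in the final pictures.

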